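Put away and cover the paint pots

ROBOT

A 6-joint arm with a two-finger parallel gripper is mounted at the origin on the work surface. World frame = base frame: x ahead of the robot, y to its left, z up, the work surface at z = 0. Lengths are in m, angles in rad, forces in N, time in s.
With the tool pointing down it reaches from about 0.35 to 0.975 m from the base axis. Payload 4.9 kg.
Tool frame: the origin (TCP) lies on the centre line of the jaws, within the pads' length; the fingertips stand 14 mm ahead of it and the grasp point (between the pads) lies 5 mm behind it (manip.nose_length is the distance from the TCP to the fingertips, in m); z points along the fingers, y is the line along which they close (so a half turn about z gives the same grasp; the last joint's range is limited). The gripper opens to 85 mm and grips with 20 to 120 N. Pads are 22 mm wide; open, the fingers measure 114 mm over their backs; the gripper's body (76 mm by 85 mm) begins 54 mm behind the grasp point. The pads swing forward as they close: fully open they stand 13 mm farther back than shut.
Start: joints at [-1.467, 0.053, 1.613, -0, 1.476, -0.119], TCP at [0.138, -0.61, 0.245] pointing down, gripper open.
Joint ranges: [-3.01, 3.01], [-1.01, 2.22], [0.06, 2.58], [-1.02, 4.17], [0.09, 2.62], [-3.14, 3.14]. Speed limits (rad/s): [2.57, 2.57, 3.14, 3.14, 3.14, 3.14].

INTERFACE

Orientations are given as a unit quaternion [w, x, y, z].
In Python, from plant import manip, imaging gives the robot as it stands.
- The arm moves only by the tool play_rows, never from a script. Its argument "commands" is a list of rows, each a list of 6 numbers: the shift along the tool's x, y, z in mm, then the turn, a rotation vector about the tool's x, y, z in degrees. A call has 1 to 5 rows; each row shifts and turns the commanded pose from where the row before left it, along the tool's axes as they then stand; what a row does not reach is not made up. A row lasts 1/12 s, in which the tool goes at most 41.7 mm and 7.16 degrees, less where a joint would pass 70% of its speed; a pose out of reach is approached as far as the arm can. A call is refused whole if a number of a shift passes 41.7 or a number of a turn 7.16, either way. A call with a gripper value outside its range is refused whole. "hand" is the finger opening in mm, from 0 to 85.4, set as the call begins (left out, the last holds). The fingers move at their own pace and stop on an object; the grip force is fixed at half the most. Time passes only in rows, so rows that do not move let the fingers close. It gives the time, the measured TCP pose, the force, the opening and the grip force at its end, in the units of the state.
- manip.state(): the state, without advancing time (a new reading comes with each control period).
- imaging.grab_frame(name): name is "scene" or "side" or "wrist"; returns a dict with "image" (384x512x3 uint8, red, green, blue), "fx", "fy", "cx", "cy" (pixels), "R" (3x3) and "t" (3): a world point X has camera coordinates R X + t; the wrist camera has in their place "mount" (4x4, takes a point from camera to tool coordinates, whose origin is the TCP and whose axes are the flange's). Camera axes: x right, y down, z forward; pixel columns grow to the right and rows downward; lengths in m; the calibration is good to about 2 mm. A picture is of the moment at which its call begins: read the wrist's pose just before it. There is no depth.
- manip.job_done(): hands the job in; it is judged then, once.
The state is a dict: "time": time; "joint_pos": joint angles; "joint_vel": joint speeds; "joint_efforts": joint torques, N m; "tool_pos": TCP position; "tool_rot": TCP orientation; "contact_force": force on the tool from outside, world axes, zero at the start; "ft_torque": the same for the moment, N m; "gripper_width": opening from 0.0 (shut) to 1.0 (fully open); "grasp_force": force on a finger pad.
Only numpy, scipy, OpenCV 4.12 (cv2) and the standard library are available. Lean on these libraries where they do the work, as an engineer would, in place of code of your own. Each camera call takes 0.05 s, during which the arm holds its last target. There are 200 camera calls.

TASK

Clear up the craft table: stand every paint pot upright in the plywood tray, the tall pots in the row along the high back board and the short pots in the row along the low front wall, and set a loose wooden lid on each pot so that it sits fully seated and level on the rim. Any lid fits any pot and spare lids may stay where they are; leave the other things on the table where they are.

Things in the scene. Friction and masses are not known exactly. Their poses are not given: they have to be found in the camera images.
- tray: fixed plywood two-row tray, 178 x 222 mm. Origin: centre of its underside; y runs along the rows, +x towards the high back board (12 mm thick, 40 mm above the table). Floor 6 mm above the table; front wall, end walls and the 6 mm divider at x = 0 stand 18 mm above the table.
- row_back (a point): middle of the back row (for tall pots), on the tray's floor, at tray x = +41 mm; axes as the tray's. The row is 76 mm wide (along x) and 210 mm long inside (y from -105 to +105 mm).
- row_front (a point): middle of the front row (for short pots), on the tray's floor, at tray x = -43 mm; axes as the tray's. The row is 80 mm wide (along x) and 210 mm long inside (y from -105 to +105 mm).
- tall1: tall white enamelled pot, open at the top, standing upright: 85 mm high, 56 mm outside diameter, 50 mm inside, wall 3 mm, about 250 g, with a dry dark cake of paint stuck in the bottom. Origin: centre of its underside, z up. Tall and short pots differ only in height. May be absent (None).
- tall1_rim (a point): centre of the rim plane of pot tall1, 85 mm above its underside, z up. None if the pot is absent.
- tall2: tall white enamelled pot, open at the top, standing upright: 85 mm high, 56 mm outside diameter, 50 mm inside, wall 3 mm, about 250 g, with a dry dark cake of paint stuck in the bottom. Origin: centre of its underside, z up. Tall and short pots differ only in height. May be absent (None).
- tall2_rim (a point): centre of the rim plane of pot tall2, 85 mm above its underside, z up. None if the pot is absent.
- short1: short white enamelled pot, open at the top, standing upright: 60 mm high, 56 mm outside diameter, 50 mm inside, wall 3 mm, about 250 g, with a dry dark cake of paint stuck in the bottom. Origin: centre of its underside, z up. Tall and short pots differ only in height. May be absent (None).
- short1_rim (a point): centre of the rim plane of pot short1, 60 mm above its underside, z up. None if the pot is absent.
- short2: short white enamelled pot, open at the top, standing upright: 60 mm high, 56 mm outside diameter, 50 mm inside, wall 3 mm, about 250 g, with a dry dark cake of paint stuck in the bottom. Origin: centre of its underside, z up. Tall and short pots differ only in height. May be absent (None).
- short2_rim (a point): centre of the rim plane of pot short2, 60 mm above its underside, z up. None if the pot is absent.
- lid1: loose dark wooden lid; all four are alike and fit every pot. Disc 56 mm across (6 to 11 mm above the origin), locating plug below (46 mm across, 6 mm deep, chamfered), knob on top (cylinder 20 mm across, 11 to 41 mm above the origin), about 60 g. Origin: centre of the plug's underside, z up to the knob. Lies plug down. Seated, its disc rests on the rim and its origin is 6 mm below the rim plane.
- lid2: loose dark wooden lid; all four are alike and fit every pot. Disc 56 mm across (6 to 11 mm above the origin), locating plug below (46 mm across, 6 mm deep, chamfered), knob on top (cylinder 20 mm across, 11 to 41 mm above the origin), about 60 g. Origin: centre of the plug's underside, z up to the knob. Lies plug down. Seated, its disc rests on the rim and its origin is 6 mm below the rim plane.
- lid3: loose dark wooden lid; all four are alike and fit every pot. Disc 56 mm across (6 to 11 mm above the origin), locating plug below (46 mm across, 6 mm deep, chamfered), knob on top (cylinder 20 mm across, 11 to 41 mm above the origin), about 60 g. Origin: centre of the plug's underside, z up to the knob. Lies plug down. Seated, its disc rests on the rim and its origin is 6 mm below the rim plane.
- lid4: loose dark wooden lid; all four are alike and fit every pot. Disc 56 mm across (6 to 11 mm above the origin), locating plug below (46 mm across, 6 mm deep, chamfered), knob on top (cylinder 20 mm across, 11 to 41 mm above the origin), about 60 g. Origin: centre of the plug's underside, z up to the knob. Lies plug down. Seated, its disc rests on the rim and its origin is 6 mm below the rim plane.
- glue: glue bottle, white, 56 mm across, 150 mm high, standing. Bystander: leave alone. Origin: centre of its underside.
- pencils: metal cup full of pencils, 68 mm across, 165 mm high. Bystander: leave alone. Origin: centre of its underside.
- tape: cardboard tape core, 90 mm across, 24 mm high, lying flat. Bystander: leave alone. Origin: centre of its underside.
- block: wooden block 110 x 60 x 35 mm. Bystander: leave alone. Origin: centre of its underside.
- ruler: wooden strip 18 x 150 x 6 mm, long along its y axis, lying among the things. Bystander: leave alone. Origin: centre of its underside.
- sander: cork sanding block 50 x 90 x 30 mm. Bystander: leave alone. Origin: centre of its underside.

How it is judged:
By the outcome, as a careful person would: the job done as asked, in the order asked, and still so for the second after the job is handed in, with the robot touching nothing.
Of tall1, tall2, short1, short2 only 3 to 4 are there at a start; the rules pass over those that are not, and their reading is None.
At some moment in a run one of tall1, tall2, short1, short2, lid1, lid2, lid3, lid4 may be knocked a few centimetres aside while the robot is not near it.
It also fails if it takes over 210 s, if anything falls off the work surface, if the arm or the gripper's body presses on something with over 40 N, if the wrist force passes 120 N, or if a joint passes its speed limit or range.

## Working session

There is one attempt and no reset: what is moved stays moved. The work goes in short steps, Python scripts to look and compute and a tool call to move; the robot and the scene stay as the last step left them, time stands still between calls to the robot, and variables do not carry over. Pictures are saved under pics/ and viewed, at most 14 in all, crops included, and the job is handed in when it is done.

Besides the shell and the picture viewer there is one more tool, called as name(argument=value, ...) on one line, values as JSON. play_rows: Moves the arm, as the interface text tells. Its arguments: {"type":"object","properties":{"commands":{"type":"array","items":{"type":"array","items":{"type":"number"}}},"hand":{"type":"number"}},"required":["commands"]}

```bash
ls; mkdir -p pics; python3 - <<'E'
from plant import manip, imaging
import cv2,numpy as np
s=manip.state();print(s)
print(manip.nose_length)
for n in ["scene","side","wrist"]:
    f=imaging.grab_frame(n);cv2.imwrite(f"pics/{n}0.png",f["image"][:,:,::-1])
    print(n,{k:np.round(v,4).tolist() for k,v in f.items() if k!="image"})
a=[cv2.imread(f"pics/{n}0.png") for n in ["scene","side"]]
E
```

```text
pics
{'time': 0.0, 'joint_pos': array([-1.46705008e+00,  5.33720318e-02,  1.61429304e+00,  1.14810495e-05,
        1.47597524e+00, -1.18988272e-01]), 'joint_vel': array([-0.00203737, -0.00058273,  0.00024672, -0.00084446, -0.00079576,
        0.00151482]), 'joint_efforts': array([ 2.04473254e-03, -3.93682158e+01, -3.70178175e+01,  4.45964332e-06,
        7.26555591e-03,  8.80534472e-07]), 'tool_pos': array([ 0.13801019, -0.60897021,  0.24405414]), 'tool_rot': array([-1.02375502e-03,  9.93804614e-01,  1.11136591e-01,  1.35165433e-05]), 'contact_force': array([-0.04328985,  0.05229358,  0.16043392]), 'ft_torque': array([ 0.07530077, -0.06062219, -0.03503982]), 'grasp_force': 0.0, 'gripper_width': 0.996647123449763}
0.014
scene {'fx': 381.8978, 'fy': 381.8978, 'cx': 258.1701, 'cy': 191.2747, 'R': [[0.3645, 0.9309, 0.0229], [0.5506, -0.1956, -0.8115], [-0.751, 0.3084, -0.5839]], 't': [-0.1691, -0.2709, 1.4391]}
side {'fx': 425.5022, 'fy': 425.5022, 'cx': 254.4829, 'cy': 191.0149, 'R': [[-0.8822, -0.4708, 0.0108], [-0.3685, 0.6758, -0.6384], [0.2932, -0.5672, -0.7696]], 't': [0.4937, 0.2989, 0.8032]}
wrist {'fx': 278.2041, 'fy': 278.2041, 'cx': 257.274, 'cy': 188.0832, 'mount': [[0.0, -0.945, -0.3271, 0.083], [1.0, 0.0, -0.0001, -0.0008], [0.0001, -0.3271, 0.945, -0.1278], [0.0, 0.0, 0.0, 1.0]]}
```

View pics/scene0.png

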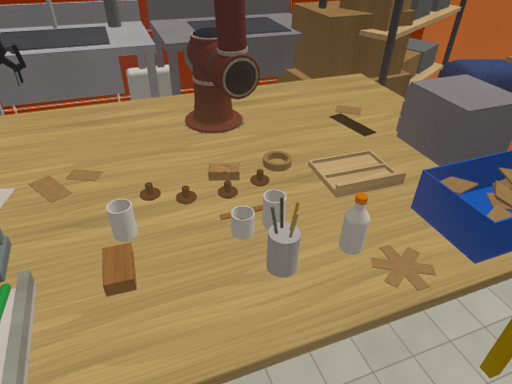

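View pics/side0.png

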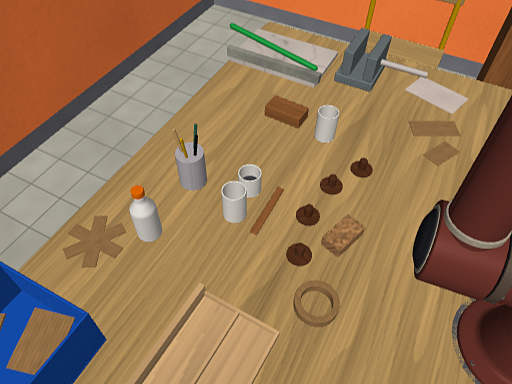

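```bash
cat > h.py <<'E'
from plant import manip, imaging
import cv2,numpy as np
from scipy.spatial.transform import Rotation as Ro
def grab(n,save=None):
    s=manip.state(); f=imaging.grab_frame(n)
    if n=="wrist":
        q=s["tool_rot"]; T=np.eye(4); T[:3,:3]=Ro.from_quat([q[1],q[2],q[3],q[0]]).as_matrix(); T[:3,3]=s["tool_pos"]
        M=np.linalg.inv(T@f["mount"]); f["R"],f["t"]=M[:3,:3],M[:3,3]
    if save: cv2.imwrite(f"pics/{save}.png",f["image"][:,:,::-1])
    return f
def ray(f,u,v):
    d=f["R"].T@np.array([(u-f["cx"])/f["fx"],(v-f["cy"])/f["fy"],1.]); return -f["R"].T@f["t"],d
def onz(f,u,v,z):
    o,d=ray(f,u,v); return o+d*(z-o[2])/d[2]
def proj(f,X):
    c=f["R"]@np.asarray(X)+f["t"]; return f["fx"]*c[0]/c[2]+f["cx"],f["fy"]*c[1]/c[2]+f["cy"]
def tri(f,p,g,q):
    o,d=ray(f,*p);a,b=ray(g,*q);t=np.linalg.lstsq(np.c_[d,-b],a-o,rcond=None)[0]
    return (o+d*t[0]+a+b*t[1])/2,np.linalg.norm(o+d*t[0]-a-b*t[1])
E
python3 - <<'E'
from h import *
f=grab("scene");g=grab("side")
np.set_printoptions(precision=3,suppress=True)
for n,p,q in [("lidA",(150,185),(361,161)),("lidB",(185,189),(331,178)),("lidC",(228,184),(309,208)),("lidD",(261,173),(299,248)),
 ("tallA",(121,205),(327,109)),("short",(242,213),(250,171)),("tallB",(274,196),(234,188)),("tape",(277,157),(317,303)),("glue",(361,198),(138,191)),("sander",(224,167),(343,235)),("block",(118,258),(287,107)),("pencils",(284,232),(190,153))]:
    print(n,*tri(f,p,g,q))
for p in [(309,168),(375,152),(403,180),(338,191)]: print("tray",onz(f,*p,.018))
E
```

```text
lidA [ 0.415 -0.291  0.038] 0.000258181144131188
lidB [ 0.46  -0.206  0.035] 0.0017428880415270242
lidC [ 0.472 -0.094  0.034] 0.004356660981438086
lidD [0.448 0.013 0.032] 0.0034052713647848595
tallA [ 0.547 -0.37   0.091] 0.005899195073965799
short [ 0.632 -0.11   0.06 ] 0.003173101046830802
tallB [ 0.628 -0.027  0.086] 0.003192907083142585
tape [0.366 0.102 0.02 ] 0.0015572210270410943
glue [0.768 0.112 0.143] 0.001710390650645381
sander [ 0.376 -0.072  0.025] 0.0038549436525635154
block [ 0.665 -0.392  0.039] 0.003157409285273687
pencils [ 0.765 -0.064  0.097] 0.001038755544033403
tray [0.452 0.168 0.018]
tray [0.436 0.414 0.018]
tray [0.6   0.395 0.018]
tray [0.584 0.188 0.018]
```

```bash
python3 -c "
import cv2
a=cv2.imread('pics/scene0.png')[130:230,290:420];b=cv2.imread('pics/wrist0.png')
cv2.imwrite('pics/c0.png',cv2.hconcat([cv2.resize(a,(499,384)),b[:,:300]]))"
```

```text
(no output)
```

View pics/c0.png

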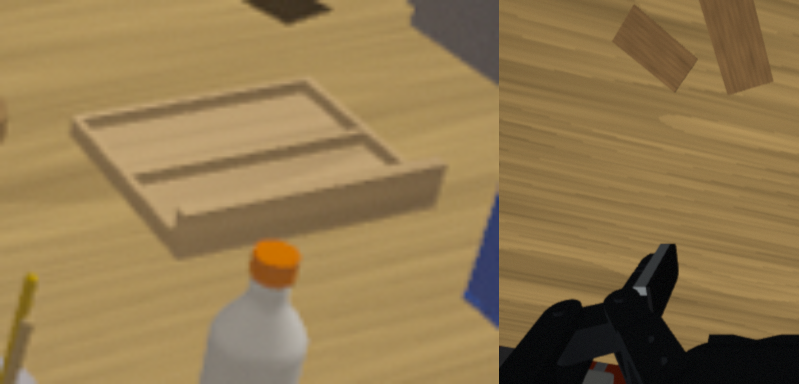

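play_rows(commands=[[0, 0, 0, 0, 0, -7.02], [0, 0, 0, 0, 0, -7.02], [0, 0, 0, 0, 0, -7.02], [0, 0, 0, 0, 0, -7.02], [0, 0, 0, 0, 0, -7.02]], hand=75)

```text
time: 0.67
tool_pos: [0.1381, -0.6094, 0.2451]
tool_rot: [-0.0, 0.913, 0.408, 0.0]
contact_force: [0.1, -0.4, 0.1]
gripper_width: 0.878
grasp_force: 0.0
```

play_rows(commands=[[0, 0, 0, 0, 0, -7.02], [0, 0, 0, 0, 0, -7.02], [0, 0, 0, 0, 0, -7.02], [0, 0, 0, 0, 0, -7.02], [0, 0, 0, 0, 0, -7.02]])

```text
time: 1.08
tool_pos: [0.1381, -0.6094, 0.2451]
tool_rot: [-0.0, 0.747, 0.665, 0.0]
contact_force: [0.5, -0.9, -0.1]
gripper_width: 0.878
grasp_force: 0.0
```

play_rows(commands=[[0, 0, 0, 0, 0, -7.02], [20, 36, 0, 0, 0, 0], [24, 41, 0, 0, 0, 0], [24, 41, 0, 0, 0, 0], [24, 41, 0, 0, 0, 0]])

```text
time: 1.5
tool_pos: [0.2831, -0.5254, 0.2452]
tool_rot: [0.0, 0.708, 0.707, 0.0]
contact_force: [0.6, -1.3, 0.3]
gripper_width: 0.88
grasp_force: 0.0
```

play_rows(commands=[[24, 41, 0, 0, 0, 0], [24, 41, 0, 0, 0, 0], [24, 41, 0, 0, 0, 0], [24, 41, 0, 0, 0, 0], [0, 0, 0, 0, 0, 0]])

```text
time: 1.92
tool_pos: [0.431, -0.4382, 0.2453]
tool_rot: [0.0, 0.705, 0.71, 0.002]
contact_force: [-0.1, -0.2, 0.0]
gripper_width: 0.878
grasp_force: 0.0
```

```bash
python3 - <<'E'
from h import *
s=manip.state();print(s["time"],s["tool_pos"],s["tool_rot"],s["joint_pos"])
f=grab("wrist","w1")
print(proj(f,[.547,-.37,.085]))
E
```

```text
1.9167 [ 0.43099755 -0.43816184  0.24526675] [2.82707042e-04 7.04656937e-01 7.09546445e-01 1.53744353e-03] [-0.91602213  0.02812064  1.63825108  0.00313724  1.47507211 -0.92323658]
(np.float64(374.7840633766786), np.float64(110.66578306519368))
```

View pics/w1.png

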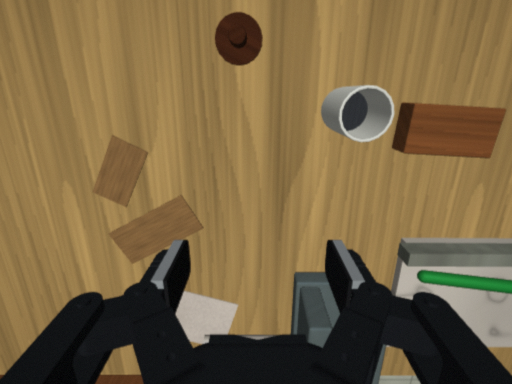

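play_rows(commands=[[0, 25, 0, 0, 0, 0], [0, 25, 0, 0, 0, 0], [-5, 25, 0, 0, 0, 0], [-5, 22, 0, 0, 0, 0], [-5, 20, 0, 0, 0, 0]])

```text
time: 2.38
tool_pos: [0.543, -0.4583, 0.245]
tool_rot: [-0.0, 0.708, 0.707, -0.0]
contact_force: [0.1, 0.6, -0.6]
gripper_width: 0.877
grasp_force: 0.0
```

play_rows(commands=[[0, 0, 0, 0, 0, 0], [0, 0, 0, 0, 0, 0]])

```text
time: 2.55
tool_pos: [0.5423, -0.4581, 0.2446]
tool_rot: [-0.001, 0.707, 0.707, -0.0]
contact_force: [-0.1, -0.2, 0.1]
gripper_width: 0.877
grasp_force: 0.0
```

```bash
cat >> h.py <<'E'
from scipy.optimize import least_squares
def blobs(f,kind):
    im=f["image"]; hsv=cv2.cvtColor(im,cv2.COLOR_RGB2HSV); H,S,V=[hsv[...,i].astype(int) for i in range(3)]
    m=(S<45)&(V>125) if kind=="pot" else (V<105)&(S>110)&((H<14)|(H>172))
    m=cv2.morphologyEx(m.astype(np.uint8)*255,cv2.MORPH_OPEN,np.ones((3,3)))
    cs=cv2.findContours(m,cv2.RETR_EXTERNAL,cv2.CHAIN_APPROX_NONE)[0]
    return [c[:,0] for c in cs if cv2.contourArea(c)>150]
def circle(f,c,z,r=.028):
    """circle radius r at height z through the hull; for pots only the half away from the camera's foot"""
    h=cv2.convexHull(c)[:,0].astype(float); c=c.astype(float)
    P=np.array([onz(f,u,v,z)[:2] for u,v in c]); hull=cv2.convexHull(P.astype(np.float32))[:,0]
    (x,y),R=cv2.minEnclosingCircle(P.astype(np.float32)); foot=(-f["R"].T@f["t"])[:2]
    P=np.array([p for p in P if cv2.pointPolygonTest(hull,(float(p[0]),float(p[1])),True)<.0006])
    p0=np.array([x,y])
    if z>.03:
        d=foot-p0; n=np.linalg.norm(d)
        if n>.02: 
            e=d/n; top=(P@e).min(); p0=p0*1; p0+=e*((top+.028)-p0@e); P=P[(P-p0)@e<.004]
    s=least_squares(lambda q:np.hypot(*(P-q).T)-r,p0,loss="soft_l1",f_scale=.001)
    return s.x,np.sqrt(np.mean(s.fun**2)),R
def show(kind,z,cam="wrist",save=None):
    f=grab(cam,save); t=manip.state()["tool_pos"]; print("tcp",np.round(t*1000,1))
    for c in blobs(f,kind):
        x,e,R=circle(f,c,z); print(kind,"px",c.mean(0).round(),"xy mm",(x*1000).round(1),"rms",round(e*1000,2),"encR",round(R*1000,1),"tool move",((x-t[:2])[::-1]*1000).round(1))
E
python3 - <<'E'
from h import *
show("pot",.085,save="w2")
show("lid",.011)
E
```

```text
tcp [ 541.8 -458.   244.8]
pot px [395. 376.] xy mm [ 739.5 -746. ] rms 6.12 encR 35.7 tool move [-288.   197.7]
pot px [201. 330.] xy mm [ 464.6 -651. ] rms 7.77 encR 24.3 tool move [-193.   -77.2]
pot px [329. 311.] xy mm [ 614.3 -655.3] rms 6.71 encR 40.5 tool move [-197.3   72.5]
pot px [458. 307.] xy mm [ 919.5 -725.3] rms 1.94 encR 137.0 tool move [-267.4  377.7]
pot px [ 95. 286.] xy mm [ 329.9 -611.2] rms 4.39 encR 40.6 tool move [-153.3 -211.9]
pot px [439. 258.] xy mm [ 868.3 -563. ] rms 12.13 encR 95.1 tool move [-105.   326.5]
pot px [422. 227.] xy mm [ 812.3 -494.5] rms 2.98 encR 102.5 tool move [-36.5 270.5]
pot px [255.  90.] xy mm [ 539.2 -373.5] rms 0.94 encR 27.8 tool move [84.5 -2.6]
tcp [ 541.6 -457.9  245.1]
lid px [119. 376.] xy mm [ 292.5 -855.4] rms 9.13 encR 45.6 tool move [-397.6 -249.1]
lid px [141.  20.] xy mm [ 407.4 -296.1] rms 3.3 encR 27.6 tool move [ 161.7 -134.2]
```

View pics/w2.png

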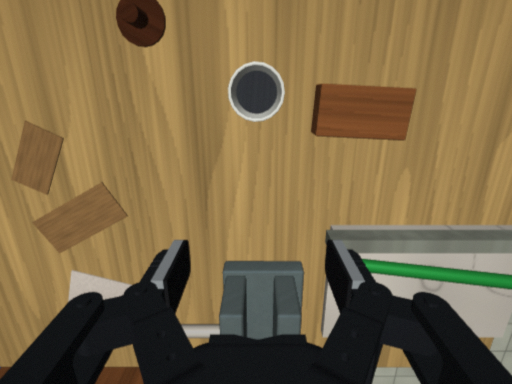

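play_rows(commands=[[21, 0, 0, 0, 0, 0], [21, -1, 0, 0, 0, 0], [21, -1, 0, 0, 0, 0], [21, 0, 0, 0, 0, 0], [0, 0, 0, 0, 0, 0]], hand=80)

```text
time: 3.07
tool_pos: [0.54, -0.3705, 0.2457]
tool_rot: [-0.0, 0.707, 0.708, 0.0]
contact_force: [-0.2, -0.5, -0.3]
gripper_width: 0.937
grasp_force: 0.0
```

play_rows(commands=[[0, 0, 30, 0, 0, 0], [0, 0, 30, 0, 0, 0], [0, 0, 30, 0, 0, 0], [0, 0, 30, 0, 0, 0], [0, 0, 20, 0, 0, 0]])

```text
time: 3.48
tool_pos: [0.5386, -0.3731, 0.1021]
tool_rot: [-0.002, 0.708, 0.707, -0.0]
contact_force: [-0.5, -0.4, -0.5]
gripper_width: 0.934
grasp_force: 0.0
```

play_rows(commands=[[0, 0, 16, 0, 0, 0], [0, 0, 16, 0, 0, 0], [0, 0, 16, 0, 0, 0], [0, 0, 0, 0, 0, 0], [0, 0, 0, 0, 0, 0]])

```text
time: 3.9
tool_pos: [0.5395, -0.3735, 0.0565]
tool_rot: [-0.001, 0.708, 0.707, -0.0]
contact_force: [-0.2, 0.2, 0.3]
gripper_width: 0.936
grasp_force: 0.0
```

play_rows(commands=[[0, 0, 0, 0, 0, 0], [0, 0, 0, 0, 0, 0], [0, 0, 0, 0, 0, 0], [0, 0, 0, 0, 0, 0], [0, 0, 0, 0, 0, 0]], hand=40)

```text
time: 4.32
tool_pos: [0.5416, -0.3745, 0.0596]
tool_rot: [0.002, 0.707, 0.707, -0.0]
contact_force: [-3.3, -1.0, 5.3]
gripper_width: 0.647
grasp_force: 64.2
```

play_rows(commands=[[0, 0, -20, 0, 0, 0], [0, 0, -20, 0, 0, 0], [0, 0, -20, 0, 0, 0], [0, 0, -20, 0, 0, 0], [0, 0, 0, 0, 0, 0]])

```text
time: 4.73
tool_pos: [0.543, -0.3748, 0.1423]
tool_rot: [0.004, 0.707, 0.707, 0.0]
contact_force: [1.6, -1.1, -0.3]
gripper_width: 0.65
grasp_force: 64.4
```

play_rows(commands=[[0, 0, -25, 0, 0, 0], [10, 0, -25, 0, 0, 0], [20, 0, -25, 0, 0, 0], [30, 0, -20, 0, 0, 0], [35, -5, 0, 0, 0, 0]])

```text
time: 5.15
tool_pos: [0.5379, -0.2794, 0.2368]
tool_rot: [0.004, 0.708, 0.706, 0.001]
contact_force: [0.8, 0.3, -1.1]
gripper_width: 0.648
grasp_force: 64.7
```

play_rows(commands=[[35, -5, 0, 0, 0, 0], [35, -5, 0, 0, 0, 0], [35, -5, 0, 0, 0, 0], [35, 0, 0, 0, 0, 0], [35, 0, 0, 0, 0, 0]])

```text
time: 5.57
tool_pos: [0.5199, -0.1014, 0.2305]
tool_rot: [-0.001, 0.707, 0.707, -0.0]
contact_force: [1.3, -0.4, -2.4]
gripper_width: 0.649
grasp_force: 64.6
```

play_rows(commands=[[35, 0, 0, 0, 0, 0], [35, 0, 0, 0, 0, 0], [35, 0, 0, 0, 0, 0], [35, 0, 0, 0, 0, 0], [35, 0, 0, 0, 0, 0]])

```text
time: 5.98
tool_pos: [0.52, 0.0735, 0.2306]
tool_rot: [-0.001, 0.707, 0.707, -0.001]
contact_force: [0.5, 0.0, -2.3]
gripper_width: 0.649
grasp_force: 64.6
```

play_rows(commands=[[35, 0, 0, 0, 0, 0], [35, 0, 0, 0, 0, 0], [30, 0, 0, 0, 0, 0], [20, 0, 0, 0, 0, 0], [0, 0, 0, 0, 0, 0]])

```text
time: 6.4
tool_pos: [0.5199, 0.1952, 0.2304]
tool_rot: [-0.001, 0.706, 0.709, -0.0]
contact_force: [-1.0, 0.2, -2.5]
gripper_width: 0.65
grasp_force: 64.6
```

```bash
python3 - <<'E'
from h import *
s=manip.state();print(s["time"],s["tool_pos"],s["tool_rot"],s["gripper_width"],s["grasp_force"],s["contact_force"])
f=grab("wrist","w3")
import pickle; pickle.dump(f,open("w3.pkl","wb"))
cv2.imwrite("pics/w3b.png",cv2.resize(f["image"][:,:,::-1],(800,600)))
E
```

```text
6.4 [0.51986148 0.19517802 0.2304132 ] [-1.32263285e-03  7.05597969e-01  7.08611069e-01 -3.32229340e-04] 0.6504991695834557 64.57041844725609 [-0.99645362  0.15613941 -2.53677227]
```

View pics/w3b.png

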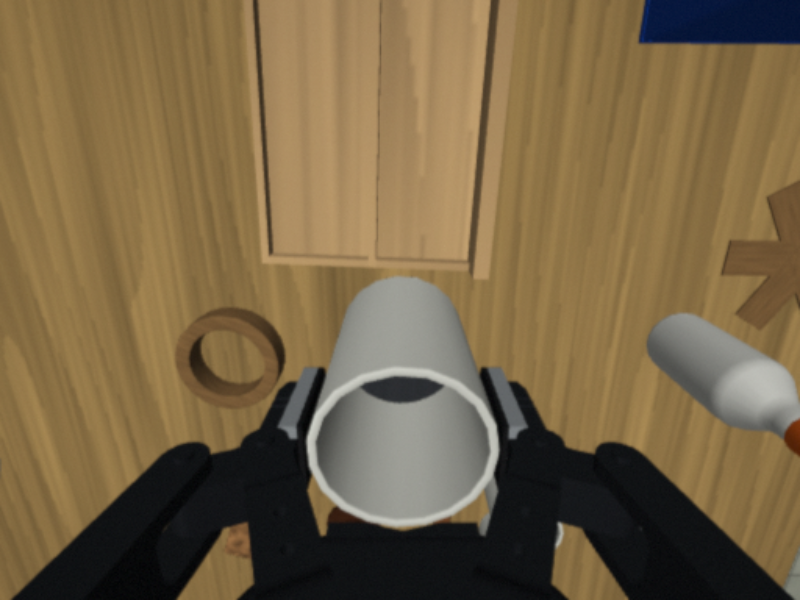

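```bash
python3 - <<'E'
from h import *
import pickle; f=pickle.load(open("w3.pkl","rb"));k=1/1.5625
for n,p,z in [("front outer near",(262,264),.018),("front outer far",(245,0),.018),("endwall/board",(470,270),.018),("div near",(376,262),.018),("div far",(380,0),.018),("board in near",(473,276),.04),("board out near",(488,278),.04),("board in far",(498,0),.04),("board out far",(516,0),.04)]:
    print(n,(onz(f,p[0]*k,p[1]*k,z)*1000).round(1))
E
```

```text
front outer near [404.5 187.7  18. ]
front outer far [411.5 371.1  18. ]
endwall/board [573.1 183.5  18. ]
div near [496.9 189.8  18. ]
div far [502.3 371.4  18. ]
board in near [572.1 185.   40. ]
board out near [583.7 183.4  40. ]
board in far [577.4 365.7  40. ]
board out far [588.7 365.8  40. ]
```

play_rows(commands=[[30, 5, 0, 0, 0, 0], [30, 5, 0, 0, 0, 0], [30, 5, 0, 0, 0, 0], [30, 5, 0, 0, 0, 0], [26, 1, 0, 0, 0, 0]])

```text
time: 6.87
tool_pos: [0.5425, 0.3381, 0.2309]
tool_rot: [-0.0, 0.708, 0.707, -0.001]
contact_force: [1.2, -0.9, -2.5]
gripper_width: 0.649
grasp_force: 64.6
```

play_rows(commands=[[0, 0, 20, 0, 0, 0], [0, 0, 30, 0, 0, 0], [0, 0, 30, 0, 0, 0], [0, 0, 30, 0, 0, 0], [0, 0, 20, 0, 0, 0]])

```text
time: 7.28
tool_pos: [0.5402, 0.3356, 0.0974]
tool_rot: [-0.001, 0.708, 0.707, -0.003]
contact_force: [-0.9, -1.3, -3.0]
gripper_width: 0.65
grasp_force: 64.6
```

play_rows(commands=[[0, 0, 10, 0, 0, 0], [0, 0, 8, 0, 0, 0], [0, 0, 4, 0, 0, 0], [0, 0, 0, 0, 0, 0], [0, 0, 0, 0, 0, 0]])

```text
time: 7.7
tool_pos: [0.5431, 0.3379, 0.0818]
tool_rot: [0.0, 0.707, 0.707, 0.001]
contact_force: [0.2, -0.3, -1.4]
gripper_width: 0.649
grasp_force: 64.6
```

```bash
python3 - <<'E'
from h import *
s=manip.state();print(s["time"],s["tool_pos"],s["tool_rot"],s["contact_force"])
grab("side","s1");grab("scene","s2")
E
```

```text
7.7 [0.54306193 0.33793256 0.08176146] [4.24514089e-04 7.07266933e-01 7.06945607e-01 1.10213340e-03] [ 0.19507046 -0.2828425  -1.36712724]
```

play_rows(commands=[[0, -3, 5, 0, 0, 0], [0, 0, 4, 0, 0, 0], [0, 0, 0, 0, 0, 0], [0, 0, 2, 0, 0, 0], [0, 0, 0, 0, 0, 0]])

```text
time: 8.22
tool_pos: [0.5387, 0.3376, 0.0688]
tool_rot: [-0.0, 0.707, 0.707, -0.0]
contact_force: [-0.1, -0.4, -2.1]
gripper_width: 0.649
grasp_force: 64.6
```

play_rows(commands=[[0, 0, 1, 0, 0, 0], [0, 0, 1, 0, 0, 0], [0, 0, 0, 0, 0, 0]])

```text
time: 8.47
tool_pos: [0.539, 0.3376, 0.0671]
tool_rot: [-0.0, 0.707, 0.707, -0.0]
contact_force: [-0.1, -0.7, -2.3]
gripper_width: 0.647
grasp_force: 64.6
```

play_rows(commands=[[0, 0, 1, 0, 0, 0], [0, 0, 1, 0, 0, 0], [0, 0, 0, 0, 0, 0]])

```text
time: 8.72
tool_pos: [0.5393, 0.3379, 0.0658]
tool_rot: [0.0, 0.707, 0.707, 0.0]
contact_force: [0.5, -1.0, 0.4]
gripper_width: 0.647
grasp_force: 64.7
```

play_rows(commands=[[0, 0, 0, 0, 0, 0], [0, 0, 0, 0, 0, 0], [0, 0, 0, 0, 0, 0], [0, 0, -15, 0, 0, 0], [0, 0, -25, 0, 0, 0]], hand=74)

```text
time: 9.13
tool_pos: [0.5369, 0.3367, 0.1029]
tool_rot: [-0.001, 0.707, 0.707, -0.003]
contact_force: [0.1, 0.6, -0.5]
gripper_width: 0.869
grasp_force: 0.0
```

play_rows(commands=[[0, 0, -30, 0, 0, 0], [0, 0, -30, 0, 0, 0], [-10, 0, -30, 0, 0, 0], [-20, 5, -25, 0, 0, 0], [-30, 5, -24, 0, 0, 0]])

```text
time: 9.55
tool_pos: [0.5491, 0.2787, 0.2481]
tool_rot: [0.0, 0.706, 0.708, 0.002]
contact_force: [0.3, -1.1, -0.1]
gripper_width: 0.872
grasp_force: 0.0
```

play_rows(commands=[[-35, 8, 0, 0, 0, 0], [-35, 8, 0, 0, 0, 0], [-35, 8, 0, 0, 0, 0], [-35, 8, 0, 0, 0, 0], [-35, 8, 0, 0, 0, 0]])

```text
time: 9.97
tool_pos: [0.5893, 0.101, 0.2461]
tool_rot: [0.001, 0.707, 0.707, 0.001]
contact_force: [0.6, 0.2, 0.5]
gripper_width: 0.864
grasp_force: 0.0
```

play_rows(commands=[[-35, 8, 0, 0, 0, 0], [-35, 8, 0, 0, 0, 0], [-35, 8, 0, 0, 0, 0], [-35, 8, 0, 0, 0, 0], [-35, 7, 0, 0, 0, 0]])

```text
time: 10.38
tool_pos: [0.6283, -0.0742, 0.2461]
tool_rot: [0.001, 0.707, 0.707, 0.001]
contact_force: [1.2, 1.6, -0.5]
gripper_width: 0.865
grasp_force: 0.0
```

play_rows(commands=[[-25, 0, 0, 0, 0, 0], [-13, 0, 0, 0, 0, 0], [0, 0, 0, 0, 0, 0], [0, 0, 0, 0, 0, 0]])

```text
time: 10.72
tool_pos: [0.6279, -0.1101, 0.245]
tool_rot: [0.0, 0.707, 0.707, 0.0]
contact_force: [-0.5, 1.0, -0.3]
gripper_width: 0.864
grasp_force: 0.0
```

```bash
python3 - <<'E'
from h import *
print(manip.state()["time"],manip.state()["joint_pos"])
show("pot",.085,save="w4")
show("pot",.06)
print("lids");show("lid",.011)
E
```

```text
10.7167 [-2.90597458e-01  8.16007290e-02  1.58307116e+00  8.19519368e-04
  1.47643292e+00 -2.89638464e-01]
tcp [ 627.9 -109.3  244.8]
pot px [265. 175.] xy mm [626.8 -96. ] rms 1.89 encR 25.2 tool move [13.2 -1.1]
pot px [494. 252.] xy mm [1000.2 -374.2] rms 5.26 encR 171.7 tool move [-264.9  372.2]
pot px [255. 146.] xy mm [616.5 -51.9] rms 9.95 encR 23.0 tool move [ 57.4 -11.4]
pot px [399. 126.] xy mm [778.7 -67.2] rms 3.33 encR 43.9 tool move [ 42.1 150.8]
pot px [253.  88.] xy mm [623.3 -23.7] rms 0.89 encR 27.6 tool move [85.6 -4.6]
tcp [ 627.9 -108.9  244.7]
pot px [261. 162.] xy mm [ 627.8 -104.9] rms 0.53 encR 31.6 tool move [ 4.  -0.1]
pot px [496. 239.] xy mm [1030.5 -404.8] rms 5.4 encR 202.2 tool move [-296.   402.5]
pot px [399. 127.] xy mm [794.  -72.1] rms 4.51 encR 47.7 tool move [ 36.8 166.1]
pot px [258.  91.] xy mm [623.9 -23.6] rms 1.47 encR 30.1 tool move [85.3 -4. ]
lids
tcp [ 627.9 -108.7  244.6]
lid px [283. 317.] xy mm [ 660.6 -372.4] rms 19.61 encR 56.8 tool move [-263.7   32.7]
lid px [114. 278.] xy mm [ 407.3 -293.9] rms 4.19 encR 35.0 tool move [-185.1 -220.6]
lid px [138. 225.] xy mm [ 455.  -205.4] rms 1.49 encR 29.9 tool move [ -96.7 -173. ]
lid px [137. 147.] xy mm [469.3 -93.4] rms 1.53 encR 27.3 tool move [  15.3 -158.6]
lid px [103.  60.] xy mm [443.9  11.2] rms 1.25 encR 27.7 tool move [ 119.9 -184.1]
```

View pics/w4.png

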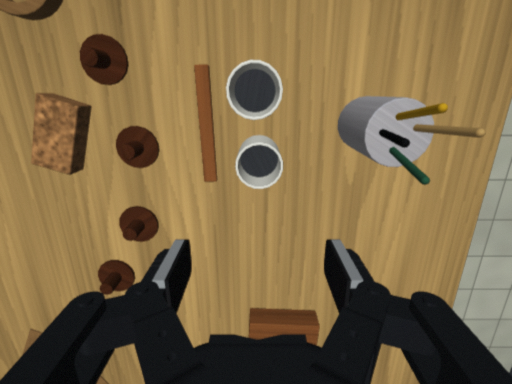

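play_rows(commands=[[21, -1, 0, 0, 0, 0], [22, -1, 0, 0, 0, 0], [21, -1, 0, 0, 0, 0], [21, -1, 0, 0, 0, 0], [0, 0, 0, 0, 0, 0]], hand=78)

```text
time: 11.28
tool_pos: [0.6235, -0.0206, 0.2445]
tool_rot: [-0.001, 0.705, 0.709, 0.001]
contact_force: [0.9, 0.6, -0.0]
gripper_width: 0.917
grasp_force: 0.0
```

play_rows(commands=[[0, 0, 30, 0, 0, 0], [0, 0, 30, 0, 0, 0], [0, 0, 30, 0, 0, 0], [0, 0, 30, 0, 0, 0], [0, 0, 20, 0, 0, 0]])

```text
time: 11.7
tool_pos: [0.6222, -0.0242, 0.101]
tool_rot: [-0.002, 0.707, 0.708, -0.001]
contact_force: [0.3, 0.5, 0.1]
gripper_width: 0.916
grasp_force: 0.0
```

play_rows(commands=[[0, 0, 16, 0, 0, 0], [0, 0, 16, 0, 0, 0], [0, 0, 16, 0, 0, 0], [0, 0, 0, 0, 0, 0], [0, 0, 0, 0, 0, 0]])

```text
time: 12.12
tool_pos: [0.6231, -0.0246, 0.0554]
tool_rot: [-0.001, 0.707, 0.707, -0.001]
contact_force: [0.6, -0.5, -0.1]
gripper_width: 0.915
grasp_force: 0.0
```

play_rows(commands=[[0, 0, 0, 0, 0, 0], [0, 0, 0, 0, 0, 0], [0, 0, 0, 0, 0, 0], [0, 0, 0, 0, 0, 0], [0, 0, 0, 0, 0, 0]], hand=40)

```text
time: 12.53
tool_pos: [0.6253, -0.0254, 0.0585]
tool_rot: [0.001, 0.707, 0.707, 0.001]
contact_force: [-1.0, 1.0, 5.6]
gripper_width: 0.645
grasp_force: 64.2
```

play_rows(commands=[[0, 0, -20, 0, 0, 0], [0, 0, -20, 0, 0, 0], [0, 0, -30, 0, 0, 0], [0, 0, -30, 0, 0, 0], [0, 0, -30, 0, 0, 0]])

```text
time: 12.95
tool_pos: [0.623, -0.0252, 0.1864]
tool_rot: [-0.001, 0.707, 0.707, -0.001]
contact_force: [0.2, -0.0, -2.4]
gripper_width: 0.639
grasp_force: 64.4
```

play_rows(commands=[[10, 0, -25, 0, 0, 0], [20, -10, -20, 0, 0, 0], [30, -10, 0, 0, 0, 0], [30, -10, 0, 0, 0, 0], [30, -10, 0, 0, 0, 0]])

```text
time: 13.37
tool_pos: [0.5832, 0.0955, 0.2313]
tool_rot: [0.0, 0.708, 0.707, 0.0]
contact_force: [0.9, 0.2, -3.9]
gripper_width: 0.639
grasp_force: 64.5
```

play_rows(commands=[[30, -12, 0, 0, 0, 0], [30, -12, 0, 0, 0, 0], [30, -12, 0, 0, 0, 0], [30, -10, 0, 0, 0, 0], [25, 0, 0, 0, 0, 0]])

```text
time: 13.78
tool_pos: [0.5357, 0.2415, 0.2304]
tool_rot: [-0.001, 0.707, 0.707, -0.001]
contact_force: [1.4, -0.4, -2.9]
gripper_width: 0.644
grasp_force: 64.5
```

play_rows(commands=[[0, 0, 0, 0, 0, 0], [0, 0, 0, 0, 0, 0]])

```text
time: 13.95
tool_pos: [0.5372, 0.2406, 0.2305]
tool_rot: [-0.0, 0.706, 0.708, -0.001]
contact_force: [0.2, 0.8, -2.3]
gripper_width: 0.642
grasp_force: 64.5
```

play_rows(commands=[[0, 0, 25, 0, 0, 0], [0, 0, 30, 0, 0, 0], [0, 0, 30, 0, 0, 0], [0, 0, 30, 0, 0, 0], [0, 0, 20, 0, 0, 0]])

```text
time: 14.37
tool_pos: [0.5363, 0.2378, 0.0924]
tool_rot: [-0.001, 0.708, 0.707, -0.002]
contact_force: [-0.5, -0.2, -4.1]
gripper_width: 0.642
grasp_force: 64.5
```

play_rows(commands=[[0, 0, 12, 0, 0, 0], [0, 0, 8, 0, 0, 0], [0, 0, 5, 0, 0, 0], [0, 0, 2, 0, 0, 0], [0, 0, 0, 0, 0, 0]])

```text
time: 14.78
tool_pos: [0.5388, 0.2397, 0.0702]
tool_rot: [0.0, 0.707, 0.707, 0.001]
contact_force: [1.4, -0.3, -2.6]
gripper_width: 0.639
grasp_force: 64.5
```

play_rows(commands=[[0, 0, 1, 0, 0, 0], [0, 0, 1, 0, 0, 0], [0, 0, 0, 0, 0, 0]])

```text
time: 15.03
tool_pos: [0.5385, 0.2399, 0.0682]
tool_rot: [0.0, 0.707, 0.707, 0.001]
contact_force: [0.6, 0.7, -3.7]
gripper_width: 0.639
grasp_force: 64.5
```

play_rows(commands=[[0, 0, 1, 0, 0, 0], [0, 0, 1, 0, 0, 0], [0, 0, 0, 0, 0, 0]])

```text
time: 15.28
tool_pos: [0.5379, 0.2397, 0.0652]
tool_rot: [-0.0, 0.707, 0.707, -0.0]
contact_force: [0.6, 0.3, -2.4]
gripper_width: 0.639
grasp_force: 64.5
```

play_rows(commands=[[0, 0, 1, 0, 0, 0], [0, 0, 0, 0, 0, 0]])

```text
time: 15.45
tool_pos: [0.5382, 0.2398, 0.0646]
tool_rot: [0.0, 0.707, 0.707, 0.0]
contact_force: [0.0, 1.0, -0.6]
gripper_width: 0.643
grasp_force: 64.6
```

play_rows(commands=[[0, 0, 0.5, 0, 0, 0], [0, 0, 0, 0, 0, 0]])

```text
time: 15.62
tool_pos: [0.5382, 0.2398, 0.0645]
tool_rot: [-0.0, 0.707, 0.707, 0.0]
contact_force: [-2.5, -0.7, 2.7]
gripper_width: 0.641
grasp_force: 65.0
```

play_rows(commands=[[0, 0, 0, 0, 0, 0], [0, 0, 0, 0, 0, 0], [0, 0, 0, 0, 0, 0], [0, 0, -15, 0, 0, 0], [0, 0, -25, 0, 0, 0]], hand=74)

```text
time: 16.03
tool_pos: [0.5356, 0.2389, 0.1006]
tool_rot: [-0.002, 0.707, 0.707, -0.003]
contact_force: [-0.7, 0.6, 0.1]
gripper_width: 0.863
grasp_force: 0.0
```

play_rows(commands=[[0, 0, -30, 0, 0, 0], [0, 0, -30, 0, 0, 0], [-10, 0, -30, 0, 0, 0], [-20, 5, -25, 0, 0, 0], [-30, 5, -25, 0, 0, 0]])

```text
time: 16.45
tool_pos: [0.5481, 0.1805, 0.2457]
tool_rot: [0.0, 0.706, 0.708, 0.001]
contact_force: [0.1, 0.2, -0.0]
gripper_width: 0.867
grasp_force: 0.0
```

play_rows(commands=[[-35, 8, 0, 0, 0, 0], [-35, 8, 0, 0, 0, 0], [-35, 8, 0, 0, 0, 0], [-35, 8, 0, 0, 0, 0], [-35, 8, 0, 0, 0, 0]])

```text
time: 16.87
tool_pos: [0.5882, 0.0029, 0.244]
tool_rot: [0.0, 0.707, 0.707, 0.0]
contact_force: [0.3, 0.2, 0.1]
gripper_width: 0.861
grasp_force: 0.0
```

play_rows(commands=[[-35, 8, 0, 0, 0, 0], [-35, 8, 0, 0, 0, 0], [-35, 8, 0, 0, 0, 0], [-35, 8, 0, 0, 0, 0], [-35, 8, 0, 0, 0, 0]])

```text
time: 17.28
tool_pos: [0.6281, -0.1722, 0.2438]
tool_rot: [0.0, 0.707, 0.707, 0.0]
contact_force: [1.8, -0.1, 0.1]
gripper_width: 0.87
grasp_force: 0.0
```

play_rows(commands=[[-15, 0, 0, 0, 0, 0], [0, 0, 0, 0, 0, 0], [0, 0, 0, 0, 0, 0]])

```text
time: 17.53
tool_pos: [0.6277, -0.1856, 0.2434]
tool_rot: [-0.0, 0.708, 0.707, 0.0]
contact_force: [-1.1, 0.0, 0.1]
gripper_width: 0.868
grasp_force: 0.0
```

```bash
python3 - <<'E'
from h import *
print(manip.state()["time"])
show("pot",.06,save="w5")
print("lids");show("lid",.011)
grab("scene","s3")
E
```

```text
17.5333
tcp [ 627.7 -184.6  243.6]
pot px [391. 366.] xy mm [ 828.3 -471.9] rms 4.69 encR 24.6 tool move [-287.4  200.5]
pot px [497. 240.] xy mm [1031.6 -477. ] rms 3.75 encR 200.1 tool move [-292.4  403.8]
pot px [265.  97.] xy mm [ 627.5 -106.3] rms 0.93 encR 27.7 tool move [78.3 -0.3]
pot px [416.  45.] xy mm [794.5 -55.1] rms 4.55 encR 38.4 tool move [129.4 166.7]
lids
tcp [ 627.8 -184.   243.7]
lid px [285. 278.] xy mm [ 662.6 -373.5] rms 17.84 encR 55.3 tool move [-189.4   34.8]
lid px [106. 234.] xy mm [ 407.3 -294. ] rms 2.47 encR 32.2 tool move [-110.  -220.5]
lid px [130. 174.] xy mm [ 455.3 -205.2] rms 1.52 encR 27.6 tool move [ -21.1 -172.5]
lid px [128.  86.] xy mm [469. -94.] rms 1.41 encR 27.3 tool move [  90.  -158.9]
lid px [95.  5.] xy mm [444.5  14.1] rms 5.42 encR 23.1 tool move [ 198.2 -183.3]
```

View pics/s3.png

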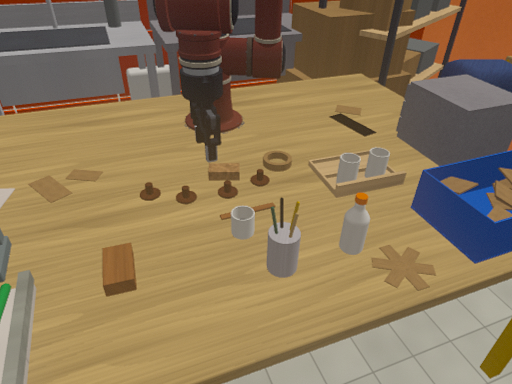

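play_rows(commands=[[20, 0, 0, 0, 0, 0], [20, 0, 0, 0, 0, 0], [20, 0, 0, 0, 0, 0], [18, 0, 0, 0, 0, 0], [0, 0, 20, 0, 0, 0]], hand=78)

```text
time: 18.1
tool_pos: [0.6302, -0.1033, 0.2291]
tool_rot: [0.003, 0.705, 0.709, 0.003]
contact_force: [0.5, -0.7, 1.2]
gripper_width: 0.914
grasp_force: 0.0
```

play_rows(commands=[[0, 0, 30, 0, 0, 0], [0, 0, 30, 0, 0, 0], [0, 0, 30, 0, 0, 0], [0, 0, 30, 0, 0, 0], [0, 0, 20, 0, 0, 0]])

```text
time: 18.52
tool_pos: [0.6262, -0.105, 0.0806]
tool_rot: [-0.002, 0.706, 0.708, -0.001]
contact_force: [0.1, 0.1, -0.5]
gripper_width: 0.909
grasp_force: 0.0
```

play_rows(commands=[[0, 0, 16, 0, 0, 0], [0, 0, 16, 0, 0, 0], [0, 0, 16, 0, 0, 0], [0, 0, 0, 0, 0, 0], [0, 0, 0, 0, 0, 0]])

```text
time: 18.93
tool_pos: [0.6271, -0.1058, 0.035]
tool_rot: [-0.001, 0.707, 0.708, -0.0]
contact_force: [0.3, 0.6, 0.3]
gripper_width: 0.914
grasp_force: 0.0
```

play_rows(commands=[[0, 0, 0, 0, 0, 0], [0, 0, 0, 0, 0, 0], [0, 0, 0, 0, 0, 0], [0, 0, 0, 0, 0, 0], [0, 0, 0, 0, 0, 0]], hand=40)

```text
time: 19.35
tool_pos: [0.6296, -0.1075, 0.0382]
tool_rot: [0.001, 0.707, 0.707, 0.001]
contact_force: [0.2, 1.4, 6.0]
gripper_width: 0.643
grasp_force: 64.2
```

play_rows(commands=[[0, 0, -20, 0, 0, 0], [0, 0, -20, 0, 0, 0], [0, 0, -30, 0, 0, 0], [0, 0, -30, 0, 0, 0], [0, 0, -30, 0, 0, 0]])

```text
time: 19.77
tool_pos: [0.627, -0.1072, 0.166]
tool_rot: [-0.001, 0.707, 0.707, -0.001]
contact_force: [0.4, 0.1, -2.5]
gripper_width: 0.638
grasp_force: 64.1
```

play_rows(commands=[[0, 0, -30, 0, 0, 0], [20, 0, -25, 0, 0, 0], [30, -12, 0, 0, 0, 0], [30, -12, 0, 0, 0, 0], [30, -12, 0, 0, 0, 0]])

```text
time: 20.18
tool_pos: [0.5913, 0.0034, 0.221]
tool_rot: [0.0, 0.708, 0.707, 0.0]
contact_force: [0.1, 0.3, -1.7]
gripper_width: 0.641
grasp_force: 64.2
```

play_rows(commands=[[30, -13, 0, 0, 0, 0], [30, -13, 0, 0, 0, 0], [30, -13, 0, 0, 0, 0], [30, -13, 0, 0, 0, 0], [30, -13, 0, 0, 0, 0]])

```text
time: 20.6
tool_pos: [0.5256, 0.1538, 0.2201]
tool_rot: [-0.0, 0.707, 0.707, -0.0]
contact_force: [0.2, 0.3, -2.3]
gripper_width: 0.639
grasp_force: 64.2
```

play_rows(commands=[[30, -13, 0, 0, 0, 0], [30, -13, 0, 0, 0, 0], [30, -13, 0, 0, 0, 0], [30, -13, 0, 0, 0, 0], [25, -13, 0, 0, 0, 0]])

```text
time: 21.02
tool_pos: [0.4606, 0.2992, 0.2202]
tool_rot: [-0.0, 0.707, 0.707, -0.0]
contact_force: [-0.6, 0.8, -2.4]
gripper_width: 0.638
grasp_force: 64.2
```

play_rows(commands=[[0, -3, 0, 0, 0, 0], [0, 0, 0, 0, 0, 0], [0, 0, 0, 0, 0, 0]])

```text
time: 21.27
tool_pos: [0.4588, 0.2973, 0.2203]
tool_rot: [0.0, 0.707, 0.707, -0.001]
contact_force: [0.5, -0.9, -2.1]
gripper_width: 0.637
grasp_force: 64.2
```

play_rows(commands=[[1, -3, 20, 0, 0, 0], [0, 0, 30, 0, 0, 0], [0, 0, 30, 0, 0, 0], [0, 0, 30, 0, 0, 0], [0, 0, 25, 0, 0, 0]])

```text
time: 21.68
tool_pos: [0.456, 0.2969, 0.0835]
tool_rot: [-0.0, 0.708, 0.706, -0.001]
contact_force: [-0.1, -0.2, -3.1]
gripper_width: 0.642
grasp_force: 64.2
```

play_rows(commands=[[0, 0, 18, 0, 0, 0], [0, 0, 10, 0, 0, 0], [0, 0, 5, 0, 0, 0], [0, 0, 3, 0, 0, 0], [0, 0, 0, 0, 0, 0]])

```text
time: 22.1
tool_pos: [0.4568, 0.2985, 0.0504]
tool_rot: [0.0, 0.707, 0.707, 0.0]
contact_force: [-0.4, 0.3, -2.3]
gripper_width: 0.639
grasp_force: 64.2
```

play_rows(commands=[[0, 0, 1, 0, 0, 0], [0, 0, 1, 0, 0, 0], [0, 0, 1, 0, 0, 0], [0, 0, 0, 0, 0, 0]])

```text
time: 22.43
tool_pos: [0.4563, 0.299, 0.0474]
tool_rot: [0.0, 0.707, 0.707, 0.0]
contact_force: [0.5, 0.4, -2.3]
gripper_width: 0.642
grasp_force: 64.2
```

play_rows(commands=[[0, 0, 1, 0, 0, 0], [0, 0, 0, 0, 0, 0]])

```text
time: 22.6
tool_pos: [0.456, 0.2988, 0.0459]
tool_rot: [0.0, 0.707, 0.707, 0.0]
contact_force: [-0.2, -0.6, -1.8]
gripper_width: 0.635
grasp_force: 64.2
```

play_rows(commands=[[0, 0, 1, 0, 0, 0], [0, 0, 0.5, 0, 0, 0], [0, 0, 0, 0, 0, 0]])

```text
time: 22.85
tool_pos: [0.456, 0.2988, 0.0443]
tool_rot: [-0.0, 0.707, 0.707, -0.0]
contact_force: [-0.1, 0.4, -2.4]
gripper_width: 0.635
grasp_force: 64.3
```

play_rows(commands=[[0, 0, 0, 0, 0, 0], [0, 0, 0, 0, 0, 0], [0, 0, 0, 0, 0, 0], [0, 0, -15, 0, 0, 0], [0, 0, -25, 0, 0, 0]], hand=70)

```text
time: 23.27
tool_pos: [0.4538, 0.2977, 0.0817]
tool_rot: [-0.001, 0.707, 0.707, -0.003]
contact_force: [0.3, -0.3, 1.1]
gripper_width: 0.819
grasp_force: 0.0
```

play_rows(commands=[[0, 0, -30, 0, 0, 0], [0, 0, -30, 0, 0, 0], [0, 0, -30, 0, 0, 0], [-20, 0, -30, 0, 0, 0], [-30, 0, -22, 0, 0, 0]], hand=70)

```text
time: 23.68
tool_pos: [0.4567, 0.2499, 0.23]
tool_rot: [0.001, 0.706, 0.708, 0.002]
contact_force: [0.9, -0.5, 0.6]
gripper_width: 0.818
grasp_force: 0.0
```

play_rows(commands=[[-20, 0, 0, 0, 0, 0], [-20, 0, 0, 0, 0, 0], [-10, 0, -10, 0, 0, 0], [0, 0, 0, 0, 0, 0], [0, 0, 0, 0, 0, 0]], hand=50)

```text
time: 24.1
tool_pos: [0.4566, 0.1989, 0.2374]
tool_rot: [0.0, 0.708, 0.707, 0.001]
contact_force: [0.5, 0.2, -0.3]
gripper_width: 0.593
grasp_force: 0.0
```

```bash
python3 - <<'E'
from h import *
print(manip.state()["time"])
show("pot",.091,save="w6")
print("short");show("pot",.066)
E
```

```text
24.1
tcp [456.3 199.3 236.7]
pot px [497. 361.] xy mm [763.7 -47.2] rms 5.75 encR 24.3 tool move [-246.4  307.5]
pot px [495. 223.] xy mm [714.  119.4] rms 2.67 encR 47.2 tool move [-79.9 257.8]
pot px [335. 132.] xy mm [535.  242.3] rms 0.49 encR 34.7 tool move [43.  78.8]
pot px [261.  76.] xy mm [451.3 299. ] rms 3.2 encR 25.4 tool move [99.8 -5. ]
pot px [350.  32.] xy mm [535.6 338.4] rms 0.53 encR 28.2 tool move [139.1  79.3]
short
tcp [456.  199.5 236.3]
pot px [498. 360.] xy mm [797.7 -67.6] rms 7.02 encR 25.8 tool move [-267.   341.7]
pot px [495. 224.] xy mm [738.8 104.7] rms 2.66 encR 50.8 tool move [-94.8 282.7]
pot px [336. 133.] xy mm [545.2 237.1] rms 0.87 encR 38.0 tool move [37.6 89.2]
pot px [263.  76.] xy mm [453.7 299.5] rms 0.92 encR 27.7 tool move [100.   -2.3]
pot px [351.  33.] xy mm [545.9 343.1] rms 0.43 encR 30.8 tool move [143.7  89.8]
```

View pics/w6.png

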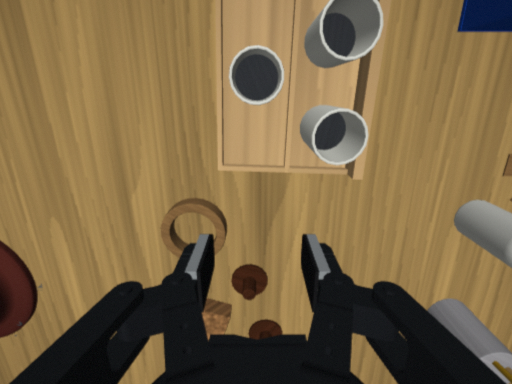

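play_rows(commands=[[-25, 0, 0, 0, 0, 0], [-35, -3, 0, 0, 0, 0], [-35, -3, 0, 0, 0, 0], [-35, -3, 0, 0, 0, 0], [-35, -3, 0, 0, 0, 0]])

```text
time: 24.62
tool_pos: [0.4436, 0.0334, 0.2358]
tool_rot: [-0.0, 0.706, 0.708, -0.0]
contact_force: [-0.6, -0.4, -0.5]
gripper_width: 0.584
grasp_force: 0.0
```

play_rows(commands=[[-35, 0, 0, 0, 0, 0], [-35, 0, 0, 0, 0, 0], [-35, 0, 0, 0, 0, 0], [0, 0, 0, 0, 0, 0], [0, 0, 0, 0, 0, 0]])

```text
time: 25.03
tool_pos: [0.444, -0.0719, 0.2358]
tool_rot: [-0.001, 0.708, 0.706, -0.0]
contact_force: [-0.1, 0.0, 0.7]
gripper_width: 0.588
grasp_force: 0.0
```

```bash
python3 - <<'E'
from h import *
print(manip.state()["time"])
show("lid",.011,save="w7");show("lid",.011)
E
```

```text
25.0333
tcp [444.1 -70.8 235.8]
lid px [362. 350.] xy mm [ 632.7 -395.9] rms 7.34 encR 32.8 tool move [-325.1  188.7]
lid px [235. 301.] xy mm [ 406.4 -293.8] rms 3.07 encR 32.6 tool move [-223.   -37.7]
lid px [266. 250.] xy mm [ 453.8 -205. ] rms 1.47 encR 28.3 tool move [-134.2    9.8]
lid px [276. 176.] xy mm [467.2 -93.4] rms 1.69 encR 27.2 tool move [-22.6  23.1]
lid px [258.  93.] xy mm [443.1  11.5] rms 1.75 encR 27.1 tool move [82.3 -0.9]
tcp [444.1 -70.2 235.9]
lid px [362. 350.] xy mm [ 633.4 -398.7] rms 7.67 encR 32.8 tool move [-328.5  189.3]
lid px [235. 301.] xy mm [ 406.8 -293.8] rms 3.07 encR 32.8 tool move [-223.5  -37.2]
lid px [265. 251.] xy mm [ 454.3 -204.8] rms 1.58 encR 28.7 tool move [-134.6   10.2]
lid px [276. 177.] xy mm [467.6 -93.3] rms 1.61 encR 27.2 tool move [-23.1  23.5]
lid px [258.  94.] xy mm [443.  11.] rms 1.77 encR 27.0 tool move [81.2 -1. ]
```

play_rows(commands=[[20, 1, 0, 0, 0, 0], [21, 0, 0, 0, 0, 0], [20, 0, 0, 0, 0, 0], [20, 0, 0, 0, 0, 0], [0, 0, 20, 0, 0, 0]], hand=46)

```text
time: 25.55
tool_pos: [0.4471, 0.0138, 0.2202]
tool_rot: [0.003, 0.705, 0.709, 0.003]
contact_force: [1.6, -0.0, 1.0]
gripper_width: 0.539
grasp_force: 0.0
```

play_rows(commands=[[0, 0, 30, 0, 0, 0], [0, 0, 30, 0, 0, 0], [0, 0, 30, 0, 0, 0], [0, 0, 30, 0, 0, 0], [0, 0, 20, 0, 0, 0]])

```text
time: 25.97
tool_pos: [0.443, 0.012, 0.0731]
tool_rot: [-0.002, 0.706, 0.708, -0.001]
contact_force: [-0.4, 0.3, -0.2]
gripper_width: 0.542
grasp_force: 0.0
```

play_rows(commands=[[0, 0, 16, 0, 0, 0], [0, 0, 16, 0, 0, 0], [0, 0, 12, 0, 0, 0], [0, 0, 0, 0, 0, 0], [0, 0, 0, 0, 0, 0]])

```text
time: 26.38
tool_pos: [0.4443, 0.0112, 0.0317]
tool_rot: [-0.001, 0.706, 0.708, -0.001]
contact_force: [0.5, -0.4, 0.1]
gripper_width: 0.542
grasp_force: 0.0
```

```bash
python3 - <<'E'
from h import *
s=manip.state();print(s["time"],s["tool_pos"],s["contact_force"],s["gripper_width"])
f=grab("wrist","w8");g=grab("side")
k=cv2.resize(g["image"][150:310,200:400,::-1],(400,320)); cv2.imwrite("pics/w8b.png",cv2.hconcat([cv2.copyMakeBorder(k,0,0,0,0,0),f["image"][64:,100:420,::-1]]))
E
```

```text
26.3833 [0.44428314 0.01124375 0.03171166] [ 0.45148331 -0.37254034  0.10784569] 0.5416112085722363
```

View pics/w8b.png

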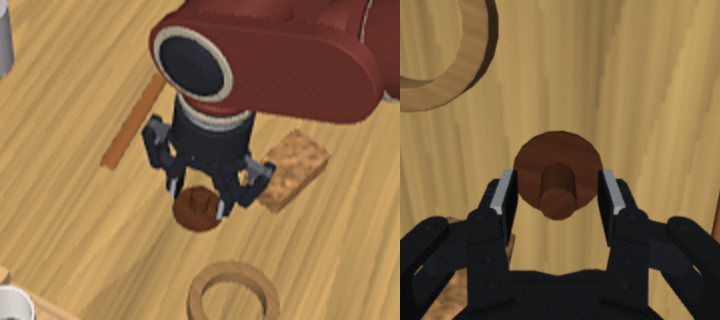

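play_rows(commands=[[0, 0, 0, 0, 0, 0], [0, 0, 0, 0, 0, 0], [0, 0, 0, 0, 0, 0], [0, 0, 0, 0, 0, 0], [0, 0, 0, 0, 0, 0]], hand=8)

```text
time: 26.9
tool_pos: [0.4459, 0.0097, 0.0336]
tool_rot: [0.001, 0.707, 0.707, 0.001]
contact_force: [-1.0, 0.7, 5.8]
gripper_width: 0.212
grasp_force: 58.8
```

play_rows(commands=[[0, 0, -15, 0, 0, 0], [0, 0, -25, 0, 0, 0], [0, 0, -30, 0, 0, 0], [0, 0, -30, 0, 0, 0], [0, 0, -30, 0, 0, 0]])

```text
time: 27.32
tool_pos: [0.4444, 0.0097, 0.1632]
tool_rot: [-0.0, 0.707, 0.707, -0.0]
contact_force: [0.5, 0.9, -1.2]
gripper_width: 0.206
grasp_force: 58.6
```

play_rows(commands=[[0, 0, -30, 0, 0, 0], [0, 0, -30, 0, 0, 0], [20, 10, -25, 0, 0, 0], [30, 12, 0, 0, 0, 0], [30, 12, 0, 0, 0, 0]])

```text
time: 27.73
tool_pos: [0.4806, 0.0902, 0.2502]
tool_rot: [0.002, 0.708, 0.706, 0.002]
contact_force: [-0.0, 1.2, -0.8]
gripper_width: 0.209
grasp_force: 58.7
```

play_rows(commands=[[30, 12, 0, 0, 0, 0], [30, 12, 0, 0, 0, 0], [30, 12, 0, 0, 0, 0], [30, 12, 0, 0, 0, 0], [30, 12, 0, 0, 0, 0]])

```text
time: 28.15
tool_pos: [0.5392, 0.2412, 0.2469]
tool_rot: [0.0, 0.707, 0.707, -0.0]
contact_force: [0.5, -1.0, 0.4]
gripper_width: 0.207
grasp_force: 58.7
```

play_rows(commands=[[14, 1, 0, 0, 0, 0], [0, 0, 0, 0, 0, 0], [0, 0, 0, 0, 0, 0], [0, 0, 0, 0, 0, 0], [0, 0, 0, 0, 0, 0]])

```text
time: 28.57
tool_pos: [0.5398, 0.2525, 0.2473]
tool_rot: [0.0, 0.708, 0.707, -0.0]
contact_force: [-0.2, 0.1, -0.2]
gripper_width: 0.208
grasp_force: 58.8
```

```bash
python3 - <<'E'
from h import *
s=manip.state();print(s["time"],s["tool_pos"],s["contact_force"],s["gripper_width"])
show("pot",.091,save="w9");show("pot",.091)
E
```

```text
28.5667 [0.53981929 0.25250399 0.24729579] [-0.15247708  0.05461411 -0.1963825 ] 0.20815486346278675
tcp [539.9 252.5 247.4]
pot px [503. 339.] xy mm [917.8 -36.6] rms 6.37 encR 84.1 tool move [-289.1  377.9]
pot px [432. 269.] xy mm [772.  102.3] rms 6.39 encR 70.3 tool move [-150.2  232.1]
pot px [258. 175.] xy mm [536.8 245.2] rms 2.97 encR 31.1 tool move [-7.3 -3.1]
pot px [188. 126.] xy mm [464.7 304.5] rms 2.15 encR 29.6 tool move [ 51.9 -75.2]
pot px [256.  88.] xy mm [536.9 339. ] rms 0.86 encR 27.9 tool move [86.5 -3. ]
tcp [540.  252.6 247.5]
pot px [503. 339.] xy mm [918.  -36.7] rms 6.37 encR 84.1 tool move [-289.4  378. ]
pot px [432. 269.] xy mm [771.6 102.8] rms 6.23 encR 69.8 tool move [-149.8  231.7]
pot px [259. 175.] xy mm [536.7 246. ] rms 3.07 encR 30.9 tool move [-6.6 -3.3]
pot px [188. 126.] xy mm [464.2 304.8] rms 2.21 encR 29.8 tool move [ 52.2 -75.7]
pot px [256.  89.] xy mm [537.  338.9] rms 0.86 encR 27.8 tool move [86.3 -3. ]
```

View pics/w9.png

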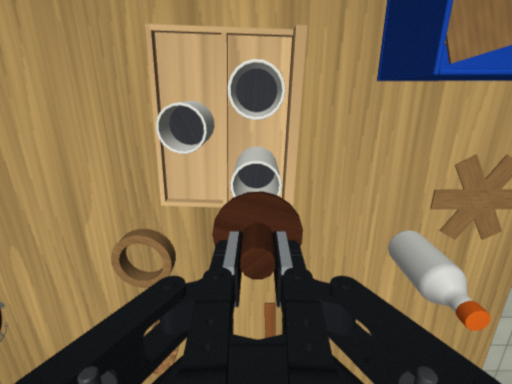

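```bash
cat >> h.py <<'E'
def held(f=None,h=.0325):
    """centre of the held lid's disc relative to the TCP, from the visible front arc of the disc's lower edge"""
    f=f or grab("wrist"); t=manip.state()["tool_pos"]; c=max(blobs(f,"lid"),key=len)
    z=t[2]-h+.006; c=c[(c[:,1]<c[:,1].min()+30)]
    P=np.array([onz(f,u,v,z)[:2] for u,v in c.astype(float)])
    P=P[P[:,1]>t[1]+.002]
    s=least_squares(lambda q:np.hypot(*(P-q).T)-.028,t[:2],loss="soft_l1",f_scale=.0007)
    print("held: tool x,y offset mm",((s.x-t[:2])[::-1]*1000).round(1),"rms",np.sqrt(np.mean(s.fun**2))*1e3,len(P),c.min(0),c.max(0))
E
python3 - <<'E'
from h import *
held()
E
```

```text
held: tool x,y offset mm [ 0.4 -1.6] rms 0.2821169947158452 101 [214 193] [299 222]
```

play_rows(commands=[[20, -1, 0, 0, 0, 0], [22, 0, 0, 0, 0, 0], [22, 0, 0, 0, 0, 0], [22, 0, 0, 0, 0, 0], [0, 0, 0, 0, 0, 0]])

```text
time: 29.13
tool_pos: [0.5387, 0.3421, 0.2474]
tool_rot: [-0.001, 0.706, 0.708, 0.001]
contact_force: [-0.7, -0.4, -0.7]
gripper_width: 0.205
grasp_force: 58.8
```

play_rows(commands=[[0, 0, 20, 0, 0, 0], [0, 0, 30, 0, 0, 0], [0, 0, 30, 0, 0, 0], [0, 0, 25, 0, 0, 0], [0, 0, 13, 0, 0, 0]])

```text
time: 29.55
tool_pos: [0.5372, 0.3378, 0.1253]
tool_rot: [-0.001, 0.707, 0.707, -0.003]
contact_force: [-0.4, 0.4, -1.6]
gripper_width: 0.212
grasp_force: 58.8
```

play_rows(commands=[[0, 0, 0, 0, 0, 0], [0, 0, 0, 0, 0, 0], [0, 0, 0, 0, 0, 0]])

```text
time: 29.8
tool_pos: [0.5404, 0.34, 0.1317]
tool_rot: [0.001, 0.707, 0.707, 0.002]
contact_force: [0.0, 0.3, -0.1]
gripper_width: 0.209
grasp_force: 58.7
```

```bash
python3 - <<'E'
from h import *
s=manip.state();print(s["time"],s["tool_pos"],s["tool_rot"],s["contact_force"],s["gripper_width"])
held(grab("wrist","w10"))
E
```

```text
29.8 [0.54042377 0.33995615 0.13172626] [6.42994801e-04 7.07331846e-01 7.06879351e-01 1.68214495e-03] [ 0.0293883   0.34767942 -0.14034799] 0.20912663594877193
held: tool x,y offset mm [ 0.4 -1.5] rms 0.280536760147799 100 [214 193] [299 222]
```

View pics/w10.png

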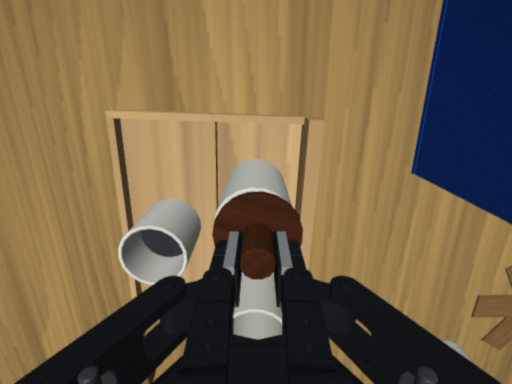

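play_rows(commands=[[0, 0, 2, 0, 0, 0], [0, 0, 2, 0, 0, 0], [0, 0, 1, 0, 0, 0], [0, 0, 0, 0, 0, 0], [0, 0, 0, 0, 0, 0]])

```text
time: 30.27
tool_pos: [0.539, 0.3397, 0.1243]
tool_rot: [-0.0, 0.707, 0.707, -0.0]
contact_force: [-0.3, 0.4, 0.2]
gripper_width: 0.21
grasp_force: 58.7
```

play_rows(commands=[[0, 0, 1, 0, 0, 0], [0, 0, 1, 0, 0, 0], [0, 0, 0, 0, 0, 0]])

```text
time: 30.52
tool_pos: [0.5391, 0.3396, 0.1223]
tool_rot: [0.0, 0.707, 0.707, -0.0]
contact_force: [0.3, -0.9, 0.1]
gripper_width: 0.211
grasp_force: 58.8
```

play_rows(commands=[[0, 0, 1, 0, 0, 0], [0, 0, 1, 0, 0, 0], [0, 0, 0, 0, 0, 0]])

```text
time: 30.77
tool_pos: [0.5389, 0.3395, 0.12]
tool_rot: [-0.0, 0.707, 0.707, -0.0]
contact_force: [-0.5, -0.2, -0.0]
gripper_width: 0.21
grasp_force: 58.7
```

play_rows(commands=[[-0.5, 0, 1, 0, 0, 0], [0, 0, 1, 0, 0, 0], [0, 0, 0, 0, 0, 0]])

```text
time: 31.02
tool_pos: [0.5391, 0.3392, 0.1187]
tool_rot: [-0.0, 0.707, 0.707, -0.0]
contact_force: [-0.4, -2.3, 3.0]
gripper_width: 0.21
grasp_force: 59.0
```

play_rows(commands=[[0, 0, 0.7, 0, 0, 0], [0, 0, 0, 0, 0, 0]])

```text
time: 31.18
tool_pos: [0.5392, 0.3393, 0.1187]
tool_rot: [0.0, 0.707, 0.707, 0.0]
contact_force: [-2.1, -1.4, 5.2]
gripper_width: 0.208
grasp_force: 59.3
```

play_rows(commands=[[0, 0, 0.7, 0, 0, 0], [0, 0, 0, 0, 0, 0]])

```text
time: 31.35
tool_pos: [0.5394, 0.3394, 0.1187]
tool_rot: [0.0, 0.707, 0.707, 0.0]
contact_force: [-3.9, -2.1, 7.9]
gripper_width: 0.21
grasp_force: 59.6
```

play_rows(commands=[[0, 0, 0.5, 0, 0, 0], [0, 0, 0, 0, 0, 0]])

```text
time: 31.52
tool_pos: [0.5395, 0.3395, 0.1188]
tool_rot: [0.0, 0.707, 0.707, 0.0]
contact_force: [-3.9, -2.3, 10.0]
gripper_width: 0.212
grasp_force: 59.8
```

play_rows(commands=[[0, 0, -1, 0, 0, 0], [0, 0, 0, 0, 0, 0], [0, 0, 0, 0, 0, 0], [0, 0, 0, 0, 0, 0], [0, 0, -15, 0, 0, 0]], hand=44)

```text
time: 31.93
tool_pos: [0.5367, 0.3381, 0.1285]
tool_rot: [-0.001, 0.707, 0.707, -0.004]
contact_force: [-0.2, -0.7, -0.7]
gripper_width: 0.516
grasp_force: 0.0
```

play_rows(commands=[[0, 0, -25, 0, 0, 0], [0, 0, -30, 0, 0, 0], [0, 0, -30, 0, 0, 0], [-20, -3, -25, 0, 0, 0], [-30, -5, 0, 0, 0, 0]])

```text
time: 32.35
tool_pos: [0.5339, 0.2915, 0.2513]
tool_rot: [0.002, 0.706, 0.708, 0.006]
contact_force: [1.0, -0.1, 0.7]
gripper_width: 0.513
grasp_force: 0.0
```

play_rows(commands=[[-25, -5, 0, 0, 0, 0], [-10, 0, 0, 0, 0, 0], [0, 0, 0, 0, 0, 0], [0, 0, 0, 0, 0, 0], [0, 0, 0, 0, 0, 0]])

```text
time: 32.77
tool_pos: [0.5261, 0.255, 0.2424]
tool_rot: [-0.0, 0.707, 0.707, 0.0]
contact_force: [-0.2, 0.1, 0.2]
gripper_width: 0.515
grasp_force: 0.0
```

```bash
python3 - <<'E'
from h import *
s=manip.state();print(s["time"],s["tool_pos"],s["contact_force"],s["gripper_width"])
show("lid",.096,save="w11")
show("pot",.091)
E
```

```text
32.7667 [0.52610264 0.254971   0.24238039] [-0.20816289  0.10539759  0.23181978] 0.5154849428299361
tcp [526.  255.1 242.2]
lid px [  2. 322.] xy mm [176.8  63. ] rms 3.02 encR 30.9 tool move [-192.1 -349.3]
lid px [270.  91.] xy mm [537.1 339.6] rms 1.32 encR 27.4 tool move [84.5 11.1]
tcp [526.  255.1 242.1]
pot px [506. 354.] xy mm [898.2 -24.6] rms 4.8 encR 56.7 tool move [-279.7  372.2]
pot px [445. 274.] xy mm [783.  108.8] rms 6.42 encR 73.6 tool move [-146.3  257. ]
pot px [268. 182.] xy mm [536.4 243.2] rms 0.55 encR 35.4 tool move [-12.   10.4]
pot px [198. 130.] xy mm [462.7 305.6] rms 2.09 encR 28.9 tool move [ 50.4 -63.3]
```

play_rows(commands=[[-25, -5, 0, 0, 0, 0], [-36, -5, 0, 0, 0, 0], [-36, -5, 0, 0, 0, 0], [-36, -5, 0, 0, 0, 0], [-36, -5, 0, 0, 0, 0]])

```text
time: 33.28
tool_pos: [0.5007, 0.0847, 0.2423]
tool_rot: [-0.0, 0.706, 0.708, -0.0]
contact_force: [0.3, 0.5, -0.0]
gripper_width: 0.518
grasp_force: 0.0
```

play_rows(commands=[[-36, -5, 0, 0, 0, 0], [-36, -5, 0, 0, 0, 0], [-36, -5, 0, 0, 0, 0], [-36, -5, 0, 0, 0, 0], [-36, -5, 0, 0, 0, 0]])

```text
time: 33.7
tool_pos: [0.4759, -0.0958, 0.2425]
tool_rot: [0.0, 0.707, 0.707, 0.0]
contact_force: [0.4, -0.5, 0.6]
gripper_width: 0.513
grasp_force: 0.0
```

play_rows(commands=[[-36, -5, 0, 0, 0, 0], [-30, -3, 0, 0, 0, 0], [-16, 0, 0, 0, 0, 0], [0, 0, 0, 0, 0, 0], [0, 0, 0, 0, 0, 0]])

```text
time: 34.12
tool_pos: [0.4682, -0.1768, 0.2422]
tool_rot: [-0.001, 0.708, 0.707, 0.0]
contact_force: [-0.3, 0.4, 0.3]
gripper_width: 0.513
grasp_force: 0.0
```

play_rows(commands=[[0, 0, 0, 0, 0, 0], [0, 0, 0, 0, 0, 0]])

```text
time: 34.28
tool_pos: [0.4682, -0.1755, 0.2422]
tool_rot: [-0.0, 0.707, 0.708, 0.0]
contact_force: [0.4, 0.1, 0.5]
gripper_width: 0.516
grasp_force: 0.0
```

```bash
python3 - <<'E'
from h import *
print(manip.state()["time"])
show("lid",.011,save="w12")
E
```

```text
34.2833
tcp [ 468.2 -175.5  242.3]
lid px [404. 284.] xy mm [ 689.2 -371.4] rms 9.84 encR 39.7 tool move [-195.9  220.9]
lid px [217. 236.] xy mm [ 405.9 -293.6] rms 1.54 encR 27.3 tool move [-118.1  -62.3]
lid px [246. 200.] xy mm [ 450.6 -232.2] rms 1.69 encR 27.2 tool move [-56.7 -17.7]
lid px [258.  94.] xy mm [468.  -93.4] rms 1.59 encR 27.0 tool move [82.1 -0.2]
```

play_rows(commands=[[20, 1, 0, 0, 0, 0], [21, 0, 0, 0, 0, 0], [21, 0, 0, 0, 0, 0], [20, 0, 0, 0, 0, 0], [0, 0, 20, 0, 0, 0]], hand=46)

```text
time: 34.75
tool_pos: [0.4712, -0.092, 0.2267]
tool_rot: [0.003, 0.706, 0.709, 0.002]
contact_force: [0.8, -0.5, -0.4]
gripper_width: 0.541
grasp_force: 0.0
```

play_rows(commands=[[0, 0, 30, 0, 0, 0], [0, 0, 30, 0, 0, 0], [0, 0, 30, 0, 0, 0], [0, 0, 30, 0, 0, 0], [0, 0, 25, 0, 0, 0]])

```text
time: 35.17
tool_pos: [0.4682, -0.0934, 0.0754]
tool_rot: [-0.001, 0.707, 0.708, -0.0]
contact_force: [-0.4, -0.6, 0.4]
gripper_width: 0.536
grasp_force: 0.0
```

play_rows(commands=[[0, 0, 18, 0, 0, 0], [0, 0, 16, 0, 0, 0], [0, 0, 11, 0, 0, 0], [0, 0, 0, 0, 0, 0], [0, 0, 0, 0, 0, 0]])

```text
time: 35.58
tool_pos: [0.4689, -0.0942, 0.0324]
tool_rot: [-0.0, 0.707, 0.707, -0.0]
contact_force: [0.4, -0.7, -0.1]
gripper_width: 0.538
grasp_force: 0.0
```

play_rows(commands=[[0, 0, 0, 0, 0, 0], [0, 0, 0, 0, 0, 0], [0, 0, 0, 0, 0, 0], [0, 0, 0, 0, 0, 0], [0, 0, 0, 0, 0, 0]], hand=8)

```text
time: 36.0
tool_pos: [0.4703, -0.0952, 0.0341]
tool_rot: [0.001, 0.707, 0.707, 0.001]
contact_force: [-0.8, 1.1, 6.4]
gripper_width: 0.208
grasp_force: 58.9
```

play_rows(commands=[[0, 0, -15, 0, 0, 0], [0, 0, -25, 0, 0, 0], [0, 0, -30, 0, 0, 0], [0, 0, -30, 0, 0, 0], [0, 0, -30, 0, 0, 0]])

```text
time: 36.42
tool_pos: [0.4684, -0.0947, 0.1635]
tool_rot: [-0.0, 0.707, 0.707, -0.0]
contact_force: [1.1, -1.4, -0.7]
gripper_width: 0.212
grasp_force: 58.7
```

play_rows(commands=[[0, 0, -30, 0, 0, 0], [10, 0, -30, 0, 0, 0], [20, 10, -20, 0, 0, 0], [30, 10, 0, 0, 0, 0], [35, 10, 0, 0, 0, 0]])

```text
time: 36.83
tool_pos: [0.5003, 0.0001, 0.2451]
tool_rot: [0.002, 0.708, 0.706, 0.001]
contact_force: [1.1, -1.0, -0.5]
gripper_width: 0.208
grasp_force: 58.8
```

play_rows(commands=[[35, 10, 0, 0, 0, 0], [35, 10, 0, 0, 0, 0], [35, 10, 0, 0, 0, 0], [35, 10, 0, 0, 0, 0], [18, 0, 0, 0, 0, 0]])

```text
time: 37.25
tool_pos: [0.5395, 0.1614, 0.2422]
tool_rot: [-0.0, 0.706, 0.708, 0.001]
contact_force: [-0.5, 0.0, -0.2]
gripper_width: 0.207
grasp_force: 58.8
```

play_rows(commands=[[0, 0, 0, 0, 0, 0], [0, 0, 0, 0, 0, 0], [0, 0, 0, 0, 0, 0], [0, 0, 0, 0, 0, 0], [0, 0, 0, 0, 0, 0]])

```text
time: 37.67
tool_pos: [0.539, 0.157, 0.2424]
tool_rot: [0.0, 0.708, 0.706, -0.0]
contact_force: [0.5, -0.6, -0.7]
gripper_width: 0.211
grasp_force: 58.8
```

```bash
python3 - <<'E'
from h import *
s=manip.state();print(s["time"],s["tool_pos"],s["contact_force"],s["gripper_width"])
show("pot",.091);held();show("lid",.096)
E
```

```text
37.6667 [0.53896898 0.15701442 0.24244061] [ 0.52050689 -0.59515822 -0.66555362] 0.2106949335888111
tcp [539.  157.1 242.5]
pot px [504. 345.] xy mm [ 911.2 -124.4] rms 6.58 encR 74.0 tool move [-281.5  372.2]
pot px [428. 311.] xy mm [775.9 -69.1] rms 6.41 encR 75.2 tool move [-226.3  236.9]
pot px [451. 201.] xy mm [766.7 111.6] rms 4.65 encR 58.8 tool move [-45.5 227.7]
pot px [256.  90.] xy mm [536.5 241.5] rms 0.96 encR 27.6 tool move [84.4 -2.5]
pot px [171.  31.] xy mm [464.7 292.6] rms 1.93 encR 25.6 tool move [135.4 -74.3]
held: tool x,y offset mm [ 0.7 -1.5] rms 0.35421861365177043 98 [215 192] [299 221]
tcp [539.1 157.4 242.5]
lid px [257. 233.] xy mm [538.6  64. ] rms 0.56 encR 54.1 tool move [-93.4  -0.5]
```

play_rows(commands=[[20, -1, 0, 0, 0, 0], [21, 0, 0, 0, 0, 0], [21, 0, 0, 0, 0, 0], [21, 0, 0, 0, 0, 0], [0, 0, 20, 0, 0, 0]])

```text
time: 38.23
tool_pos: [0.5403, 0.2445, 0.2272]
tool_rot: [0.002, 0.706, 0.708, 0.004]
contact_force: [0.5, 1.1, -0.0]
gripper_width: 0.21
grasp_force: 58.8
```

play_rows(commands=[[0, 0, 30, 0, 0, 0], [0, 0, 30, 0, 0, 0], [0, 0, 23, 0, 0, 0], [0, 0, 12, 0, 0, 0], [0, 0, 0, 0, 0, 0]])

```text
time: 38.65
tool_pos: [0.5361, 0.2402, 0.1238]
tool_rot: [-0.001, 0.707, 0.707, -0.003]
contact_force: [-0.5, -0.1, 0.0]
gripper_width: 0.206
grasp_force: 58.7
```

play_rows(commands=[[0, 0, 0, 0, 0, 0], [0, 0, 0, 0, 0, 0], [0, 0, 0, 0, 0, 0]])

```text
time: 38.9
tool_pos: [0.5395, 0.2416, 0.1299]
tool_rot: [0.001, 0.707, 0.707, 0.002]
contact_force: [-0.3, -0.8, -0.3]
gripper_width: 0.207
grasp_force: 58.7
```

play_rows(commands=[[-0.5, 0, 2, 0, 0, 0], [0, 0, 2, 0, 0, 0], [0, 0, 0, 0, 0, 0], [0, 0, 0, 0, 0, 0]])

```text
time: 39.23
tool_pos: [0.538, 0.2407, 0.1234]
tool_rot: [-0.0, 0.707, 0.707, -0.0]
contact_force: [-0.7, -0.7, -1.1]
gripper_width: 0.208
grasp_force: 58.7
```

play_rows(commands=[[0, 0, 1, 0, 0, 0], [0, 0, 1, 0, 0, 0], [0, 0, 0, 0, 0, 0]])

```text
time: 39.48
tool_pos: [0.5378, 0.2407, 0.1211]
tool_rot: [-0.0, 0.707, 0.707, -0.0]
contact_force: [0.3, -1.2, -1.5]
gripper_width: 0.209
grasp_force: 58.7
```

play_rows(commands=[[0, 0, 1, 0, 0, 0], [0, 0, 1, 0, 0, 0], [0, 0, 0, 0, 0, 0]])

```text
time: 39.73
tool_pos: [0.538, 0.2407, 0.1193]
tool_rot: [-0.0, 0.707, 0.707, -0.0]
contact_force: [-0.3, 0.2, -0.5]
gripper_width: 0.21
grasp_force: 58.8
```

play_rows(commands=[[0, 0, 1, 0, 0, 0], [0, 0, 0, 0, 0, 0]])

```text
time: 39.9
tool_pos: [0.5383, 0.2408, 0.1192]
tool_rot: [0.0, 0.707, 0.707, 0.0]
contact_force: [-1.0, -0.5, 3.5]
gripper_width: 0.207
grasp_force: 59.0
```

play_rows(commands=[[0, 0, 1, 0, 0, 0], [0, 0, 0, 0, 0, 0]])

```text
time: 40.07
tool_pos: [0.5385, 0.2409, 0.1192]
tool_rot: [0.0, 0.707, 0.707, 0.0]
contact_force: [-3.5, -1.2, 7.6]
gripper_width: 0.209
grasp_force: 59.4
```

play_rows(commands=[[0, 0, -0.5, 0, 0, 0], [0, 0, 0, 0, 0, 0], [0, 0, 0, 0, 0, 0], [0, 0, 0, 0, 0, 0], [0, 0, -15, 0, 0, 0]], hand=44)

```text
time: 40.48
tool_pos: [0.5357, 0.2399, 0.1292]
tool_rot: [-0.002, 0.707, 0.707, -0.003]
contact_force: [-0.1, 0.0, -1.3]
gripper_width: 0.518
grasp_force: 0.0
```

play_rows(commands=[[0, 0, -25, 0, 0, 0], [0, 0, -30, 0, 0, 0], [0, 0, -30, 0, 0, 0], [-20, 0, -24, 0, 0, 0], [-30, 0, 0, 0, 0, 0]])

```text
time: 40.9
tool_pos: [0.5407, 0.1924, 0.2489]
tool_rot: [0.003, 0.706, 0.708, 0.005]
contact_force: [1.5, -0.1, 0.7]
gripper_width: 0.519
grasp_force: 0.0
```

play_rows(commands=[[-25, 0, 0, 0, 0, 0], [-10, 0, 0, 0, 0, 0], [0, 0, 0, 0, 0, 0], [0, 0, 0, 0, 0, 0], [0, 0, 0, 0, 0, 0]])

```text
time: 41.32
tool_pos: [0.5378, 0.1565, 0.2413]
tool_rot: [-0.0, 0.707, 0.707, -0.0]
contact_force: [0.2, -0.1, -0.2]
gripper_width: 0.516
grasp_force: 0.0
```

```bash
python3 - <<'E'
from h import *
s=manip.state();print(s["time"],s["tool_pos"],s["contact_force"],s["gripper_width"])
show("lid",.096,save="w13")
show("pot",.066)
E
```

```text
41.3167 [0.53779391 0.15646112 0.24132149] [ 0.16075828 -0.06840261 -0.24103456] 0.5161913240781368
tcp [537.8 156.7 241.4]
lid px [258.  90.] xy mm [537.  242.2] rms 1.36 encR 27.4 tool move [85.5 -0.8]
tcp [537.8 156.7 241.4]
pot px [452. 332.] xy mm [799.1 -96.5] rms 5.21 encR 26.0 tool move [-253.2  261.3]
pot px [505. 346.] xy mm [ 940.  -155.8] rms 5.19 encR 76.7 tool move [-312.5  402.1]
pot px [454. 201.] xy mm [786.7 110. ] rms 5.69 encR 64.8 tool move [-46.7 248.9]
pot px [183.  37.] xy mm [454.2 299.6] rms 1.07 encR 27.8 tool move [143.  -83.6]
```

Second lid seated. Next lid, near (450.6, -232).

play_rows(commands=[[-25, -6, 0, 0, 0, 0], [-36, -6, 0, 0, 0, 0], [-36, -6, 0, 0, 0, 0], [-36, -6, 0, 0, 0, 0], [-36, -6, 0, 0, 0, 0]])

```text
time: 41.83
tool_pos: [0.5076, -0.0137, 0.2418]
tool_rot: [-0.0, 0.706, 0.708, 0.0]
contact_force: [1.2, -0.8, -0.1]
gripper_width: 0.518
grasp_force: 0.0
```

play_rows(commands=[[-36, -6, 0, 0, 0, 0], [-36, -6, 0, 0, 0, 0], [-36, -6, 0, 0, 0, 0], [-36, -6, 0, 0, 0, 0], [-36, -6, 0, 0, 0, 0]])

```text
time: 42.25
tool_pos: [0.4778, -0.1942, 0.2419]
tool_rot: [0.0, 0.707, 0.707, 0.0]
contact_force: [0.6, -0.2, 0.3]
gripper_width: 0.518
grasp_force: 0.0
```

play_rows(commands=[[-36, -6, 0, 0, 0, 0], [-36, -6, 0, 0, 0, 0], [-30, -6, 0, 0, 0, 0], [-20, -6, 0, 0, 0, 0], [0, -2, 0, 0, 0, 0]])

```text
time: 42.67
tool_pos: [0.4515, -0.318, 0.2416]
tool_rot: [0.0, 0.708, 0.706, -0.0]
contact_force: [-0.1, -0.1, 0.0]
gripper_width: 0.515
grasp_force: 0.0
```

play_rows(commands=[[0, 0, 0, 0, 0, 0], [0, 0, 0, 0, 0, 0], [0, 0, 0, 0, 0, 0]])

```text
time: 42.92
tool_pos: [0.4525, -0.314, 0.2418]
tool_rot: [-0.0, 0.707, 0.708, 0.0]
contact_force: [0.1, -0.7, -0.6]
gripper_width: 0.521
grasp_force: 0.0
```

```bash
python3 - <<'E'
from h import *
print(manip.state()["time"])
show("lid",.011,save="w14")
E
```

```text
42.9167
tcp [ 452.5 -314.   241.9]
lid px [401. 207.] xy mm [ 648. -384.] rms 24.24 encR 63.1 tool move [-69.9 195.5]
lid px [223. 144.] xy mm [ 406.6 -294. ] rms 1.81 encR 27.1 tool move [ 20.1 -45.9]
lid px [257.  95.] xy mm [ 450.8 -233.5] rms 1.73 encR 27.0 tool move [80.5 -1.7]
```

play_rows(commands=[[20, 0, 0, 0, 0, 0], [20, 0, 0, 0, 0, 0], [20, 0, 0, 0, 0, 0], [20.5, 0, 0, 0, 0, 0], [0, 0, 20, 0, 0, 0]], hand=46)

```text
time: 43.38
tool_pos: [0.4543, -0.2325, 0.2263]
tool_rot: [0.004, 0.706, 0.709, 0.001]
contact_force: [0.3, -1.0, 0.4]
gripper_width: 0.538
grasp_force: 0.0
```

play_rows(commands=[[0, 0, 30, 0, 0, 0], [0, 0, 30, 0, 0, 0], [0, 0, 30, 0, 0, 0], [0, 0, 30, 0, 0, 0], [0, 0, 25, 0, 0, 0]])

```text
time: 43.8
tool_pos: [0.4516, -0.2332, 0.0749]
tool_rot: [-0.001, 0.707, 0.708, -0.0]
contact_force: [-0.1, -0.6, 0.2]
gripper_width: 0.54
grasp_force: 0.0
```

play_rows(commands=[[0, 0, 18, 0, 0, 0], [0, 0, 16, 0, 0, 0], [0, 0, 11, 0, 0, 0], [0, 0, 0, 0, 0, 0], [0, 0, 0, 0, 0, 0]])

```text
time: 44.22
tool_pos: [0.452, -0.2342, 0.0318]
tool_rot: [-0.0, 0.707, 0.707, -0.0]
contact_force: [0.0, -0.5, 0.4]
gripper_width: 0.539
grasp_force: 0.0
```

play_rows(commands=[[0, 0, 0, 0, 0, 0], [0, 0, 0, 0, 0, 0], [0, 0, 0, 0, 0, 0], [0, 0, 0, 0, 0, 0], [0, 0, 0, 0, 0, 0]], hand=8)

```text
time: 44.63
tool_pos: [0.4531, -0.2355, 0.0337]
tool_rot: [0.002, 0.707, 0.707, 0.0]
contact_force: [-0.2, 1.1, 5.7]
gripper_width: 0.205
grasp_force: 59.0
```

play_rows(commands=[[0, 0, -15, 0, 0, 0], [0, 0, -25, 0, 0, 0], [0, 0, -30, 0, 0, 0], [0, 0, -30, 0, 0, 0], [0, 0, -30, 0, 0, 0]])

```text
time: 45.05
tool_pos: [0.4514, -0.2345, 0.1629]
tool_rot: [-0.0, 0.707, 0.707, -0.0]
contact_force: [0.5, 0.1, -1.4]
gripper_width: 0.21
grasp_force: 58.7
```

play_rows(commands=[[0, 0, -30, 0, 0, 0], [10, 0, -30, 0, 0, 0], [20, 0, -20, 0, 0, 0], [30, 0, 0, 0, 0, 0], [35, 0, 0, 0, 0, 0]])

```text
time: 45.47
tool_pos: [0.4526, -0.1401, 0.2444]
tool_rot: [0.002, 0.708, 0.706, 0.001]
contact_force: [1.5, 0.5, -1.9]
gripper_width: 0.209
grasp_force: 58.7
```

play_rows(commands=[[35, 0, 0, 0, 0, 0], [35, 0, 0, 0, 0, 0], [35, 0, 0, 0, 0, 0], [35, 0, 0, 0, 0, 0], [35, 0, 0, 0, 0, 0]])

```text
time: 45.88
tool_pos: [0.4514, 0.0368, 0.2419]
tool_rot: [0.0, 0.707, 0.707, 0.0]
contact_force: [0.9, 0.0, -0.6]
gripper_width: 0.209
grasp_force: 58.7
```

play_rows(commands=[[35, 0, 0, 0, 0, 0], [35, 0, 0, 0, 0, 0], [35, 0, 0, 0, 0, 0], [35, 0, 0, 0, 0, 0], [30, 5, 0, 0, 0, 0]])

```text
time: 46.3
tool_pos: [0.456, 0.2074, 0.2418]
tool_rot: [-0.0, 0.707, 0.707, 0.0]
contact_force: [0.5, 0.8, -2.0]
gripper_width: 0.211
grasp_force: 58.7
```

play_rows(commands=[[10, 0, 0, 0, 0, 0], [0, 0, 0, 0, 0, 0], [0, 0, 0, 0, 0, 0], [0, 0, 0, 0, 0, 0], [0, 0, 0, 0, 0, 0]])

```text
time: 46.72
tool_pos: [0.4571, 0.214, 0.2418]
tool_rot: [0.0, 0.708, 0.706, -0.0]
contact_force: [0.0, 0.4, -0.3]
gripper_width: 0.215
grasp_force: 58.7
```

```bash
python3 - <<'E'
from h import *
s=manip.state();print(s["time"],s["tool_pos"],s["contact_force"],s["gripper_width"])
show("pot",.066,save="w15");held();show("lid",.096)
E
```

```text
46.7167 [0.45709607 0.21400229 0.24183226] [ 0.04823868  0.37320938 -0.31018811] 0.21496810539925476
tcp [457.2 214.  241.9]
pot px [495. 365.] xy mm [ 808.5 -103.5] rms 1.25 encR 35.4 tool move [-317.5  351.3]
pot px [462. 326.] xy mm [781.7 -23.3] rms 3.36 encR 55.7 tool move [-237.4  324.6]
pot px [491. 236.] xy mm [751.3  91.5] rms 2.94 encR 60.2 tool move [-122.5  294.1]
pot px [317. 128.] xy mm [503.5 287. ] rms 8.63 encR 20.2 tool move [73.  46.4]
pot px [256.  90.] xy mm [454.3 299.6] rms 0.91 encR 27.7 tool move [85.6 -2.9]
held: tool x,y offset mm [ 0.8 -1.6] rms 0.3194648505508649 99 [214 192] [299 221]
tcp [457.2 214.3 242. ]
lid px [ 14. 296.] xy mm [106.7  18.7] rms 7.0 encR 73.8 tool move [-195.6 -350.5]
lid px [257. 232.] xy mm [455.9 121.8] rms 0.94 encR 54.1 tool move [-92.4  -1.3]
lid px [338. 150.] xy mm [535.  243.7] rms 0.78 encR 27.7 tool move [29.4 77.9]
lid px [349.  42.] xy mm [535.  338.9] rms 0.72 encR 27.8 tool move [124.6  77.8]
```

play_rows(commands=[[21, -1, 0, 0, 0, 0], [21, 0, 0, 0, 0, 0], [21, 0, 0, 0, 0, 0], [21, 0, 0, 0, 0, 0], [0, 0, 20, 0, 0, 0]])

```text
time: 47.28
tool_pos: [0.4583, 0.3025, 0.2266]
tool_rot: [0.001, 0.707, 0.708, 0.005]
contact_force: [0.0, 0.5, 0.5]
gripper_width: 0.21
grasp_force: 58.7
```

play_rows(commands=[[0, 0, 30, 0, 0, 0], [0, 0, 30, 0, 0, 0], [0, 0, 30, 0, 0, 0], [0, 0, 18, 0, 0, 0], [0, 0, 6, 0, 0, 0]])

```text
time: 47.7
tool_pos: [0.4537, 0.2975, 0.1037]
tool_rot: [-0.001, 0.707, 0.707, -0.003]
contact_force: [0.1, -1.0, -0.7]
gripper_width: 0.208
grasp_force: 58.7
```

play_rows(commands=[[0, 0, 0, 0, 0, 0], [0, 0, 0, 0, 0, 0], [0, 0, 0, 0, 0, 0], [0, 0, 0, 0, 0, 0]])

```text
time: 48.03
tool_pos: [0.4575, 0.2998, 0.1102]
tool_rot: [0.001, 0.707, 0.707, 0.002]
contact_force: [-0.1, -0.1, -0.3]
gripper_width: 0.209
grasp_force: 58.7
```

play_rows(commands=[[-0.5, 0, 2, 0, 0, 0], [0, 0, 2, 0, 0, 0], [0, 0, 2, 0, 0, 0], [0, 0, 0, 0, 0, 0], [0, 0, 0, 0, 0, 0]])

```text
time: 48.45
tool_pos: [0.4558, 0.2987, 0.1016]
tool_rot: [-0.0, 0.707, 0.707, -0.0]
contact_force: [-0.6, 0.3, -1.6]
gripper_width: 0.211
grasp_force: 58.7
```

play_rows(commands=[[0, 0, 1, 0, 0, 0], [0, 0, 1, 0, 0, 0], [0, 0, 0, 0, 0, 0]])

```text
time: 48.7
tool_pos: [0.4559, 0.2987, 0.0996]
tool_rot: [-0.0, 0.707, 0.707, -0.0]
contact_force: [-0.1, 0.2, -0.9]
gripper_width: 0.206
grasp_force: 58.7
```

play_rows(commands=[[0, 0, 1, 0, 0, 0], [0, 0, 1, 0, 0, 0], [0, 0, 0, 0, 0, 0]])

```text
time: 48.95
tool_pos: [0.4559, 0.2987, 0.0976]
tool_rot: [-0.0, 0.707, 0.707, -0.0]
contact_force: [0.4, 0.2, -0.5]
gripper_width: 0.21
grasp_force: 58.7
```

play_rows(commands=[[0, 0, 1, 0, 0, 0], [0, 0, 1, 0, 0, 0], [0, 0, 0, 0, 0, 0]])

```text
time: 49.2
tool_pos: [0.4559, 0.2986, 0.0956]
tool_rot: [-0.0, 0.707, 0.707, -0.0]
contact_force: [-0.7, 0.1, 0.1]
gripper_width: 0.209
grasp_force: 58.7
```

play_rows(commands=[[0, 0, 1, 0, 0, 0], [0, 0, 0, 0, 0, 0]])

```text
time: 49.37
tool_pos: [0.456, 0.2987, 0.0947]
tool_rot: [-0.0, 0.707, 0.707, -0.0]
contact_force: [0.1, -0.4, -1.1]
gripper_width: 0.208
grasp_force: 58.7
```

play_rows(commands=[[0, 0, 1, 0, 0, 0], [0, 0, 0, 0, 0, 0]])

```text
time: 49.53
tool_pos: [0.4561, 0.2987, 0.0938]
tool_rot: [0.0, 0.707, 0.707, 0.0]
contact_force: [-0.7, -0.1, -0.4]
gripper_width: 0.208
grasp_force: 58.7
```

play_rows(commands=[[0, 0, 1, 0, 0, 0], [0, 0, 0, 0, 0, 0]])

```text
time: 49.7
tool_pos: [0.4562, 0.2989, 0.0938]
tool_rot: [-0.0, 0.707, 0.707, 0.0]
contact_force: [-2.0, -0.8, 5.1]
gripper_width: 0.209
grasp_force: 59.1
```

Seated at the expected height (0.094); release, rise, back off and check.

play_rows(commands=[[0, 0, 0.5, 0, 0, 0], [0, 0, 0, 0, 0, 0]])

```text
time: 49.87
tool_pos: [0.4563, 0.2989, 0.0938]
tool_rot: [-0.0, 0.707, 0.707, 0.0]
contact_force: [-3.4, -2.8, 7.2]
gripper_width: 0.208
grasp_force: 59.3
```

play_rows(commands=[[0, 0, 0, 0, 0, 0], [0, 0, 0, 0, 0, 0], [0, 0, 0, 0, 0, 0], [0, 0, 0, 0, 0, 0], [0, 0, -15, 0, 0, 0]], hand=42)

```text
time: 50.28
tool_pos: [0.4538, 0.2976, 0.1041]
tool_rot: [-0.001, 0.707, 0.707, -0.003]
contact_force: [-0.4, 0.3, -0.6]
gripper_width: 0.49
grasp_force: 0.0
```

play_rows(commands=[[0, 0, -25, 0, 0, 0], [0, 0, -30, 0, 0, 0], [0, 0, -30, 0, 0, 0], [0, 0, -30, 0, 0, 0], [-20, 0, -20, 0, 0, 0]])

```text
time: 50.7
tool_pos: [0.4567, 0.2807, 0.2459]
tool_rot: [0.0, 0.706, 0.708, 0.002]
contact_force: [0.5, 0.0, 0.6]
gripper_width: 0.49
grasp_force: 0.0
```

play_rows(commands=[[-30, 5, 0, 0, 0, 0], [-30, 5, 0, 0, 0, 0], [-10, 5, 0, 0, 0, 0], [0, 0, 0, 0, 0, 0], [0, 0, 0, 0, 0, 0]])

```text
time: 51.12
tool_pos: [0.4711, 0.2087, 0.242]
tool_rot: [-0.0, 0.708, 0.707, -0.0]
contact_force: [0.3, 0.1, -0.8]
gripper_width: 0.493
grasp_force: 0.0
```

play_rows(commands=[[-30, 0, 0, 0, 0, 0], [-30, 0, 0, 0, 0, 0], [-30, 0, 0, 0, 0, 0], [-30, 0, 0, 0, 0, 0], [-10, 0, 0, 0, 0, 0]])

```text
time: 51.53
tool_pos: [0.4709, 0.0773, 0.242]
tool_rot: [-0.0, 0.708, 0.707, -0.0]
contact_force: [-0.4, 0.3, 0.2]
gripper_width: 0.494
grasp_force: 0.0
```

```bash
python3 - <<'E'
from h import *
s=manip.state();print(s["time"],s["tool_pos"],s["contact_force"],s["gripper_width"])
f=grab("wrist");g=grab("scene");d=grab("side")
a=cv2.resize(g["image"][120:220,290:424,::-1],(402,300),interpolation=cv2.INTER_CUBIC)
b=cv2.resize(f["image"][0:150,156:356,::-1],(398,300),interpolation=cv2.INTER_CUBIC)
c=cv2.resize(g["image"][60:324,:,::-1],(400,300));e=cv2.resize(d["image"][:,:,::-1],(400,300))
cv2.imwrite("pics/fin.png",cv2.vconcat([cv2.hconcat([a,b]),cv2.hconcat([c,e])]))
E
```

```text
51.5333 [0.47085493 0.07729107 0.24198653] [-0.43506253  0.31279538  0.16759213] 0.4938810729288195
```

View pics/fin.png

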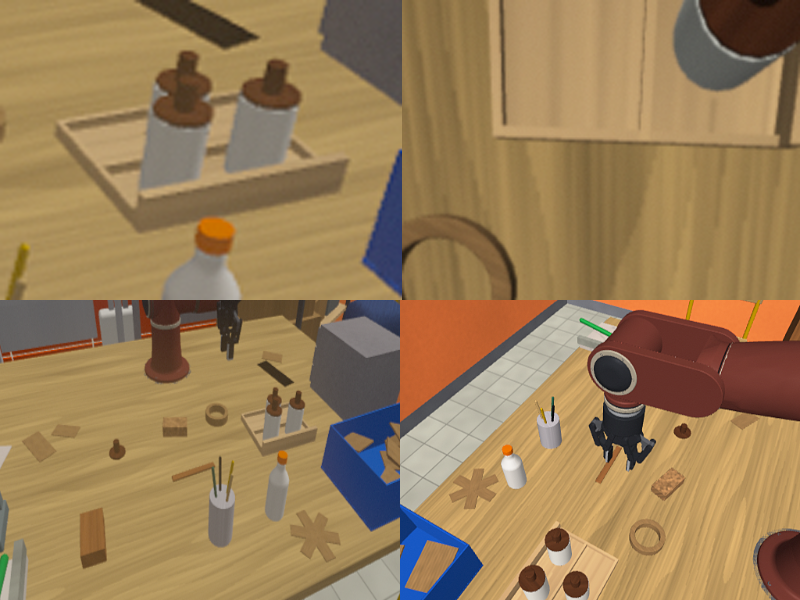

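The last picture shows all three pots upright in the tray (top left crop, near (185,120) and (265,120)). Their lids are level, and the spare lid and the other objects are where they were.

```bash
python3 -c "
from plant import manip
print(manip.job_done())"
```

```text
the job is handed in; nothing more can be done
None
```

I handed the job in at about 52 s: the two tall pots stand in the back row and the one short pot in the front row, each with a lid that looked seated and level. The fourth pot was absent, and the spare lid and other objects were left alone.

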